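# Load bisque cups in the blow-off nest, shut its keeper bar and start the air

### The arm

A 6-joint arm with a two-finger parallel gripper is mounted at the origin on the work surface. World frame = base frame: x ahead of the robot, y to its left, z up, the work surface at z = 0. Lengths are in m, angles in rad, forces in N, time in s.
With the tool pointing down it reaches from about 0.35 to 0.775 m from the base axis. Payload 5.5 kg.
Tool frame: the origin (TCP) lies between the finger pads; the fingertips stand 19 mm ahead of it and the grasp point (between the pads) is the TCP; z points along the fingers, y is the line along which they close (so a half turn about z gives the same grasp; the last joint's range is limited). The gripper opens to 85 mm and grips with 20 to 120 N. Pads are 22 mm wide; open, the fingers measure 114 mm over their backs; the gripper's body (76 mm by 85 mm) begins 54 mm behind the grasp point. The pads swing forward as they close: fully open they stand 13 mm farther back than shut.
Start: joints at [1.039, 0.313, 0.046, 1.304, 0, 1.431], TCP at [0.22, 0.531, 0.25] pointing down, gripper open.
Joint ranges: [-2.76, 2.76], [-0.86, 1.69], [-1.03, 1.26], [-2.2, 2.34], [-1.47, 1.5], [-3.14, 3.14]. Speed limits (rad/s): [2.57, 2.57, 3.14, 3.14, 3.14, 3.14].

### API

Orientations are given as a unit quaternion [w, x, y, z].
In Python, from workcell import env gives the robot as it stands.
- The arm moves only by the shell command python3 -m pendant 'ROWS' [FORCE]. ROWS is JSON, a list of rows, each an object with "travel": the shift along the tool's x, y, z scaled (see below), a list of three; "rot": the turn, a rotation vector about the tool's x, y, z scaled (see below), a list of three; "fingers": the opening, from -1 (shut) to 1 (fully open). In form: [{"travel": [dx, dy, dz], "rot": [wx, wy, wz], "fingers": fingers}, ...]. A call has 1 to 10 rows; each row is the pose to reach, as a shift and turn from the pose commanded when the call began, along the tool's axes at that moment; what a row does not reach only later rows make up. The controller multiplies each number of a shift by 0.12 m and each number of a turn by 60 degrees. A row lasts 1/10 s, in which the tool goes at most 50 mm and 8.59 degrees, less where a joint would pass 70% of its speed; a pose out of reach is approached as far as the arm can. A call with a number of a shift or a turn outside -1 to 1 is refused whole. A call with a gripper value outside its range is refused whole. The fingers move at their own pace and stop on an object; FORCE is the grip in N (left out, the last holds). Time passes only in rows, so rows that repeat a pose let the fingers close. It gives the time, the measured TCP pose, the force, the opening and the grip force at its end, in the units of the state.
- env.get_state(): the state, without advancing time (a new reading comes with each control period).
- env.read_camera(name): name is "scene" or "top"; returns (picture, depth): 420x560x3 uint8, blue, green, red; 420x560 float32, m along the optical axis (not along the pixel's ray), 0 where there is no reading.
- env.camera_model(name): a dict with "fovy" (degrees; the focal length in pixels is half the picture's height over the tangent of half this angle, whatever the lens; pixels are square), "cx", "cy" (the principal point, pixels), "rvec" (rotation vector, rad) and "tvec" (3), from world to camera coordinates, as OpenCV has them. Camera axes: x right, y down, z forward; pixel columns grow to the right and rows downward; lengths in m; the calibration is good to about 2 mm. A picture is of the moment at which its call begins. camera_model takes no time and is no camera call.
- env.hand_in(): hands the job in; it is judged then, once.
Trained networks look in the newest picture that a camera, given by its name, has taken for a name from the list of things; names that differ only in an ending like _2 or _b are one class to them, and where a whole thing is asked for, a point or a joint stands for the part that bears it (a point fixed in the world has none). Each returns a list of dicts, best first, with "conf" (0 to 1); they miss things now and then, are a little off and sometimes report something else, mostly with a low value. They report only what shows in the picture. A call takes as long as a camera call. They do not tell look-alikes from the thing itself.
- env.outline_of(camera, target): "mask" (420x560 bool, what is visible of it) and "xy" ([column, row] in pixels, amid what is visible of it).
The state is a dict: "clock": time; "joint_pos": joint angles; "qvel": joint speeds; "tau": joint torques, N m; "tcp_pos": TCP position; "orientation": TCP orientation; "wrist_force": force on the tool from outside, world axes, zero at the start; "ft_torque": the same for the moment, N m; "finger_gap": finger opening in m; "grip_force": force on a finger pad.
Only numpy, scipy, OpenCV 4.12 (cv2) and the standard library are available. Lean on these libraries where they do the work, as an engineer would, in place of code of your own. Each camera call takes 0.05 s, during which the arm holds its last target. There are 200 camera calls.

### The job

Swing the keeper bar of the blue blow-off nest open and clear of the pads, take every bisque cup from the ware board and stand it upright in the middle of a round black pad of the nest, one cup to a pad, and then swing the bar shut over the cups until it clicks home in its catch. After that press the green button to start the extraction, next turn the yellow lever of the air valve from closed to half open (lever over the red mark, 45 degrees), and last of all press the white button to start the blast. Never press the red stop button, do not press white while the bar is open, leave the mould, brush and jar where they are, and end with every cup on its pad, the bar shut and the valve at half.

Things in the scene. Friction and masses are not known exactly. Their poses are not given: they have to be found in the camera images.
- cup0: off-white bisque cup, open, 64 mm across the rim, 62 at half height, foot 42, 60 mm tall, walls 4 mm thick, inner floor 6 mm up, 130 g; handle on its +y side, reaching 56 mm from the axis, 7 mm thick, 16 to 54 mm up. Starts on a fixed ware board 240 x 220 mm, 8 mm thick, cups about 106 mm apart. Origin: centre of the foot's underside; z up. May be absent (None)
- cup1: off-white bisque cup, open, 64 mm across the rim, 62 at half height, foot 42, 60 mm tall, walls 4 mm thick, inner floor 6 mm up, 130 g; handle on its +y side, reaching 56 mm from the axis, 7 mm thick, 16 to 54 mm up. Starts on a fixed ware board 240 x 220 mm, 8 mm thick, cups about 106 mm apart. Origin: centre of the foot's underside; z up. May be absent (None)
- cup2: off-white bisque cup, open, 64 mm across the rim, 62 at half height, foot 42, 60 mm tall, walls 4 mm thick, inner floor 6 mm up, 130 g; handle on its +y side, reaching 56 mm from the axis, 7 mm thick, 16 to 54 mm up. Starts on a fixed ware board 240 x 220 mm, 8 mm thick, cups about 106 mm apart. Origin: centre of the foot's underside; z up. May be absent (None)
- cup3: off-white bisque cup, open, 64 mm across the rim, 62 at half height, foot 42, 60 mm tall, walls 4 mm thick, inner floor 6 mm up, 130 g; handle on its +y side, reaching 56 mm from the axis, 7 mm thick, 16 to 54 mm up. Starts on a fixed ware board 240 x 220 mm, 8 mm thick, cups about 106 mm apart. Origin: centre of the foot's underside; z up. May be absent (None)
- nest: blue fixed blow-off nest, a tray 340 (x) x 260 (y) x 45 mm high, steel deck. Origin: centre of its underside; x runs from the hinge post (x = -150 mm, y = 0, 22 mm thick) to the catch post (x = 153 to 171 mm, y = 0, top 121 mm above the table). Jet rails 22 mm high, 12 mm thick, stand on the deck at y = +-121 mm
- pad0 (a point): centre of a round black pad, 66 mm across, flush with the nest's steel deck, 45 mm above the table, where a cup stands. In the nest's frame: x = -40, y = 42 mm
- pad1 (a point): centre of a round black pad, 66 mm across, flush with the nest's steel deck, 45 mm above the table, where a cup stands. In the nest's frame: x = -40, y = -42 mm
- pad2 (a point): centre of a round black pad, 66 mm across, flush with the nest's steel deck, 45 mm above the table, where a cup stands. In the nest's frame: x = 70, y = 42 mm
- pad3 (a point): centre of a round black pad, 66 mm across, flush with the nest's steel deck, 45 mm above the table, where a cup stands. In the nest's frame: x = 70, y = -42 mm. Cup rims side by side in y are only 20 mm apart, so cup handles must not point inwards there; in x they are 46 mm apart
- keeper (a joint): angle of the level aluminium keeper bar about the hinge post's axis, rad: 0 = shut, lying along the nest's +x over its middle; grows clockwise from above as it opens to the nest's -y side, limit 1.8. Bar 50 mm wide, 7 mm thick, underside 113 mm above the table (8 mm over the cups' rims). Light friction, stays where left; starts shut. Counts as shut below 0.02
- keeper_knob (a point): centre of the top of the bar's upright black knob, 22 mm across, 40 mm high, 220 mm from the hinge axis; this point is 160 mm above the table, the bar's top 120. In the last 0.075 rad before shut the bar must be pushed past a sprung plunger (about 8 N at the knob); from 0.033 rad on the plunger draws it home and holds it; the same push reopens it
- btn_green (a joint): spring push button, 26 mm across, 6 mm travel, about 5 N when fully down (it works from 4.5 mm down), on a grey fixed box, 160 x 78 x 48 mm high: green at the end nearest the robot, white in the middle, red at the far end, 48 mm apart; joint value = how far it is pressed, m. Green: starts the extraction
- btn_white (a joint): spring push button, 26 mm across, 6 mm travel, about 5 N when fully down (it works from 4.5 mm down), on a grey fixed box, 160 x 78 x 48 mm high: green at the end nearest the robot, white in the middle, red at the far end, 48 mm apart; joint value = how far it is pressed, m. White: starts the air blast
- btn_red (a joint): spring push button, 26 mm across, 6 mm travel, about 5 N when fully down (it works from 4.5 mm down), on a grey fixed box, 160 x 78 x 48 mm high: green at the end nearest the robot, white in the middle, red at the far end, 48 mm apart; joint value = how far it is pressed, m. Red: stop, not to be pressed
- btn_green_top (a point): centre of the green button's top face, about 69 mm above the table; the cap stands 10 mm out of its black collar (42 mm across)
- btn_white_top (a point): centre of the white button's top face, about 69 mm above the table; the cap stands 10 mm out of its black collar (42 mm across)
- btn_red_top (a point): centre of the red button's top face, about 69 mm above the table; the cap stands 10 mm out of its black collar (42 mm across)
- valve (a joint): angle of a brass air valve's lever, rad, 0 = closed (lever square to the pipe, pointing roughly to the robot), growing anticlockwise from above to 1.57 = fully open (lever along the pipe, to -y). Stiff: 0.2 N m, it stays where it is left. A round white scale plate under it has black marks at closed and open, a red one at half (0.785)
- valve_grip (a point): middle of the lever's yellow grip, which is 62 mm long (46 to 108 mm from the axis), 16 mm wide, 12 mm thick; this point is 78 mm from the axis and 115 mm above the table, in the middle of the grip's thickness. The steel pipe under the valve (top at 81 mm) runs along y
- valve_axis (a point): point on the lever's upright turning axis at the same height, 115 mm above the table
- mould: bystander: round plaster mould, 94 mm across, 58 mm high; origin: centre of its underside
- brush: bystander: hand brush lying on the bench; origin: underside of its middle
- jar: bystander: glass jar with a blue lid, 60 mm across, 75 mm high; origin: centre of its underside
Not all that is in view belongs to the job. Leave any orange or turquoise look-alike of the cup3 alone. Leave any orange look-alike of the cup1 alone.

How it is judged:
On the way, in this order (a step that is already met when the one before it is completed fails the run):
1. the keeper bar is swung open (value of joint keeper above 0.5 rad), for 0.1 s.
2. every cup stands upright on a pad, let go ((horizontal distance between cup0 and pad0 below 0.012 m or horizontal distance between cup0 and pad1 below 0.012 m or horizontal distance between cup0 and pad2 below 0.012 m or horizontal distance between cup0 and pad3 below 0.012 m) and z of cup0 in the frame of nest between 0.04 and 0.05 m and angle between each of cup0, cup1, cup2, cup3's own z axis and vertical below 0.12 rad and linear speed of each of cup0, cup1, cup2, cup3 below 0.03 m/s and contact force between the fingers and cup0 below 0.1 N and (horizontal distance between cup1 and pad0 below 0.012 m or horizontal distance between cup1 and pad1 below 0.012 m or horizontal distance between cup1 and pad2 below 0.012 m or horizontal distance between cup1 and pad3 below 0.012 m) and z of cup1 in the frame of nest between 0.04 and 0.05 m and contact force between the fingers and cup1 below 0.1 N and (horizontal distance between cup2 and pad0 below 0.012 m or horizontal distance between cup2 and pad1 below 0.012 m or horizontal distance between cup2 and pad2 below 0.012 m or horizontal distance between cup2 and pad3 below 0.012 m) and z of cup2 in the frame of nest between 0.04 and 0.05 m and contact force between the fingers and cup2 below 0.1 N and (horizontal distance between cup3 and pad0 below 0.012 m or horizontal distance between cup3 and pad1 below 0.012 m or horizontal distance between cup3 and pad2 below 0.012 m or horizontal distance between cup3 and pad3 below 0.012 m) and z of cup3 in the frame of nest between 0.04 and 0.05 m and contact force between the fingers and cup3 below 0.1 N), for 0.2 s.
3. the keeper bar is shut in its catch (value of joint keeper below 0.02 rad), for 0.2 s.
4. the green button is pressed (value of joint btn_green above 0.0045 m), for 0.05 s.
5. the air valve is at half open (value of joint valve between 0.685 and 0.885 rad), for 0.2 s.
6. the white button is pressed (value of joint btn_white above 0.0045 m), for 0.05 s.
At the end, for the whole second after the job is handed in: Every cup stands upright (within 7 degrees), released and at rest, with its foot's centre within 12 mm of a pad's centre; the keeper bar is shut in its catch (below 0.02 rad); the valve stands at 0.785 rad within 0.10 (all of step 2 and all of step 5 and value of joint keeper below 0.02 rad); the robot touches nothing.
It fails at once if the red stop button is pressed (value of joint btn_red above 0.003 m).
It fails at once if the white button is pressed while the keeper bar is open (value of joint btn_white above 0.0045 m and value of joint keeper above 0.06 rad).
It fails at once if the mould, brush or jar is moved more than 3 cm (distance of any of mould, brush, jar from where it was at the start of the episode above 0.03 m).
Of cup0, cup1, cup2, cup3 only 2 to 4 are there at a start; the rules pass over those that are not, and their reading is None.
At some moment in a run one of cup0, cup1, cup2, cup3 may be knocked a few centimetres aside while the robot is not near it.
It also fails if it takes over 210 s, if anything falls off the work surface, if the arm or the gripper's body presses on something with over 40 N, if the wrist force passes 120 N, or if a joint passes its speed limit or range.

## Working session

There is one attempt and no reset: what is moved stays moved. The work goes in short steps, Python scripts to look and compute and a shell command to move; the robot and the scene stay as the last step left them, time stands still between calls to the robot, and variables do not carry over. Pictures are saved under pics/ and viewed, at most 14 in all, crops included, and the job is handed in when it is done.

```bash
ls; mkdir -p pics
cat > h.py <<'E'
import numpy as np, cv2
from workcell import env
def cam(n):
    m=env.camera_model(n); R=cv2.Rodrigues(np.array(m["rvec"],float))[0]; t=np.array(m["tvec"],float).ravel()
    f=210/np.tan(np.radians(m["fovy"])/2); return m,R,t,f
def world(n,uv,d):
    m,R,t,f=cam(n); uv=np.atleast_2d(uv).astype(float); d=np.ravel(d)
    c=np.c_[(uv[:,0]-m["cx"])/f*d,(uv[:,1]-m["cy"])/f*d,d]
    return (c-t)@R
def cloud(n,dep,mask):
    v,u=np.nonzero(mask&(dep>0)); return world(n,np.c_[u,v],dep[v,u]),np.c_[u,v]
def proj(n,P):
    m,R,t,f=cam(n); c=np.atleast_2d(P)@R.T+t; return c[:,:2]/c[:,2:]*f+[m["cx"],m["cy"]]
E
python3 - <<'E'
from h import *
for n in("top","scene"):
    im,d=env.read_camera(n); cv2.imwrite(f"pics/{n}0.png",im); np.savez(f"{n}0.npz",im=im,d=d)
    print(n,env.camera_model(n))
    for t in("cup0","nest","keeper_knob","btn_green","btn_white","btn_red","valve_grip","mould","brush","jar"):
        for o in env.outline_of(n,t)[:7]:
            p,uv=cloud(n,d,o["mask"])
            if len(p) : print(t,round(o["conf"],2),np.round(o["xy"]),o["mask"].sum(),np.round(np.median(p,0),3),np.round(np.percentile(p[:,2],95),3))
print(env.get_state())
E
```

```text
pics
top {'fovy': 46.86840645923878, 'cx': 287.0238858085889, 'cy': 205.3811208766119, 'rvec': array([ 2.18092665, -2.16991432,  0.10090376]), 'tvec': array([0.05071796, 0.49578873, 1.76860376])}
cup0 0.83 [265. 238.] 248 [0.367 0.134 0.017] 0.062
cup0 0.75 [152. 181.] 318 [0.575 0.549 0.027] 0.063
cup0 0.66 [412. 165.] 405 [ 0.647 -0.414  0.019] 0.026
cup0 0.64 [219. 225.] 247 [0.433 0.298 0.025] 0.07
cup0 0.52 [219. 263.] 240 [0.286 0.293 0.016] 0.059
cup0 0.51 [223. 193.] 240 [0.544 0.281 0.026] 0.07
cup0 0.49 [197. 190.] 284 [0.549 0.393 0.03 ] 0.072
nest 0.26 [294. 174.] 1171 [0.597 0.026 0.122] 0.135
keeper_knob 0.87 [298. 173.] 1123 [0.597 0.026 0.122] 0.135
btn_white 0.61 [362. 182.] 35 [ 0.585 -0.21   0.071] 0.076
btn_red 0.59 [359. 166.] 35 [ 0.636 -0.207  0.07 ] 0.076
btn_red 0.28 [194. 190.] 283 [0.552 0.392 0.027] 0.07
valve_grip 0.59 [408. 213.] 162 [ 0.459 -0.379  0.12 ] 0.128
valve_grip 0.37 [225. 191.] 283 [0.544 0.282 0.027] 0.071
valve_grip 0.32 [296. 175.] 1104 [0.593 0.026 0.122] 0.135
mould 0.74 [223. 150.] 549 [0.687 0.3   0.053] 0.065
mould 0.5 [295. 174.] 691
[... 1255 characters left out ...]
 0.057] 0.08
{'clock': 1.1, 'joint_pos': array([1.03937331e+00, 3.13179479e-01, 4.61279315e-02, 1.30357531e+00,
       1.66857756e-05, 1.43118094e+00]), 'qvel': array([ 0.00072758,  0.0017167 , -0.00118795,  0.00084463, -0.00065106,
        0.00024042]), 'tau': array([ 1.42400213e-04, -4.80482662e+01,  2.98816001e+01,  3.07994860e-04,
       -1.59365695e-04,  1.40015359e-07]), 'tcp_pos': array([0.21961411, 0.53147602, 0.25034631]), 'orientation': array([2.00215045e-05, 1.94653141e-01, 9.80872136e-01, 8.27553523e-05]), 'wrist_force': array([-0.46647141, -0.75751731, -0.023053  ]), 'ft_torque': array([-0.00433862, -0.04177465,  0.03280336]), 'grip_force': 0.0, 'finger_gap': 0.0854393419805532}
```

Run:
```python
import cv2
im=cv2.imread("pics/top0.png")[100:310,130:430]
cv2.imwrite("pics/top0c.png",cv2.resize(im,None,fx=2.66,fy=2.66,interpolation=cv2.INTER_CUBIC))
```

```text
(no output)
```

View pics/top0c.png

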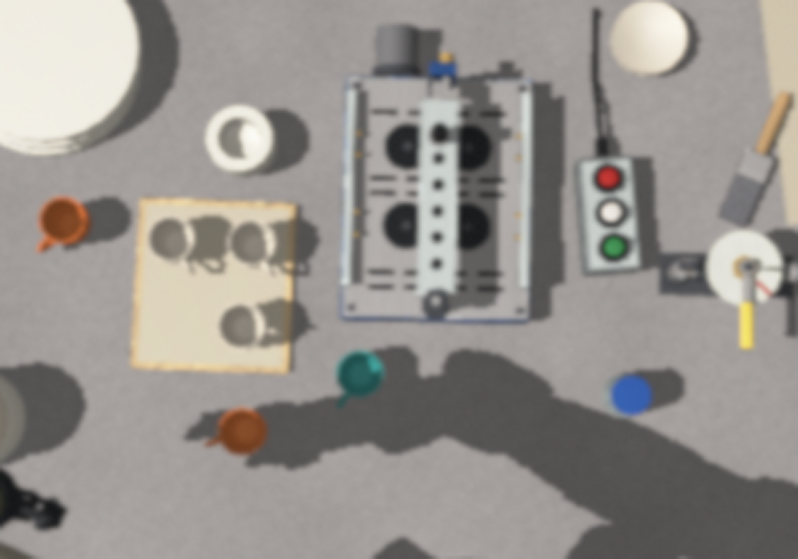

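View pics/scene0.png

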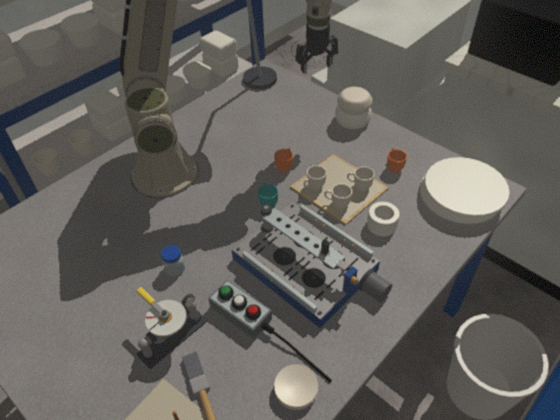

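The top crop shows three bisque cups on the board at crop px (172,240), (252,243) and (242,325). The orange and turquoise cups are look-alikes. The hinge is at the bottom of the nest at (437,303), the knob at (440,132) and the catch at the top, so nest +x is roughly world +x. The scene view confirms this. Next I'll fit the geometry.

```bash
cat >> h.py <<'E'
from scipy.optimize import least_squares
def full(n,save=None):
    im,d=env.read_camera(n)
    if save: cv2.imwrite(f"pics/{save}.png",im)
    P,uv=cloud(n,d,d>0); return im,d,P,im[uv[:,1],uv[:,0]].astype(float)
def fused():
    A=[full(n) for n in("top","scene")]
    return np.vstack([a[2] for a in A]),np.vstack([a[3] for a in A]),np.r_[np.zeros(len(A[0][2])),np.ones(len(A[1][2]))]
def cupfit(P,c,base):
    """P cloud, c seed xy, base z of the foot -> centre, handle angle"""
    c=np.array(c,float)
    for _ in range(4):
        q=P[(np.abs(P[:,2]-base-.05)<.014)&(np.hypot(*(P[:,:2]-c).T)<.038)]
        r=least_squares(lambda x:np.hypot(*(q[:,:2]-x).T)-.0305,c,loss="soft_l1",f_scale=.003).x
        c=r
    dd=P[:,:2]-c; rr=np.hypot(*dd.T)
    h=P[(P[:,2]>base+.014)&(P[:,2]<base+.058)&(rr>.038)&(rr<.060)]
    a=np.arctan2(*(h[:,:2]-c).T[::-1])
    m=np.arctan2(np.median(np.sin(a)),np.median(np.cos(a))) if len(a) else None
    return c,len(q),m,len(h),np.round(np.degrees(a)).astype(int)
E
python3 - <<'E'
from h import *
P,C,k=fused(); np.savez("f0.npz",P=P,C=C,k=k)
for s in((.433,.295),(.544,.281),(.549,.392)):
    c,n,m,nh,a=cupfit(P,s,.008); print(np.round(c,4),n,m and round(np.degrees(m)),nh,np.histogram(a,12,(-180,180))[0])
# nest deck rect
s=(np.abs(P[:,2]-.045)<.006)&(abs(P[:,0]-.6)<.22)&(abs(P[:,1]-.03)<.16)
for kk in(0,1):
    q=P[s&(k==kk)]; print("nest",cv2.minAreaRect(q[:,:2].astype(np.float32)*1000))
    b=q=P[(abs(P[:,2]-.12)<.004)&(k==kk)&(abs(P[:,0]-.6)<.22)&(abs(P[:,1]-.03)<.1)]
    print("bar",cv2.minAreaRect(b[:,:2].astype(np.float32)*1000))
    q=P[(P[:,2]>.145)&(P[:,2]<.17)&(k==kk)&(abs(P[:,0]-.6)<.2)&(abs(P[:,1]-.03)<.1)]; print("knob",len(q),q.mean(0))
    for nm,x,y in(("g",.541,-.212),("w",.588,-.21),("r",.637,-.207)):
        q=P[(k==kk)&(P[:,2]>.063)&(P[:,2]<.085)&(np.hypot(P[:,0]-x,P[:,1]-y)<.018)]; print(nm,len(q),np.round(q.mean(0),4))
    y=(C[:,0]<90)&(C[:,1]>120)&(C[:,2]>140)&(P[:,2]>.1)&(k==kk)&(P[:,1]<-.3)
    q=P[y]; print("grip",len(q),np.round(q.mean(0),4),np.round(q.min(0),3),np.round(q.max(0),3))
    q=P[(k==kk)&(P[:,2]>.1)&(P[:,2]<.14)&(abs(P[:,0]-.5)<.12)&(abs(P[:,1]+.38)<.1)]; print("lever all",np.round(q.min(0),3),np.round(q.max(0),3),cv2.minAreaRect(q[:,:2].astype(np.float32)*1000))
i=cv2.imread("pics/top0.png"); s=cv2.imread("pics/scene0.png")
a=cv2.resize(i[170:245,180:245],(520,600),interpolation=cv2.INTER_CUBIC); b=cv2.resize(s[160:222,285:390],None,fx=2.66,fy=9.68/2,interpolation=cv2.INTER_CUBIC)
o=np.zeros((600,800,3),np.uint8); o[:,:520]=a; b=cv2.resize(s[160:222,285:390],(280,165),interpolation=cv2.INTER_CUBIC); o[:165,520:]=b
v=cv2.resize(i[175:235,385:430],(280,373),interpolation=cv2.INTER_CUBIC); o[200:573,520:]=v
cv2.imwrite("pics/c1.png",o)
E
```

```text
[0.4281 0.2921] 307 -98 34 [ 0  0 31  0  0  1  0  0  0  1  1  0]
[0.5414 0.2801] 329 -146 35 [ 5 29  0  0  0  0  0  0  0  0  0  1]
[0.5464 0.3896] 332 -149 35 [11 22  0  0  0  0  0  0  0  1  1  0]
nest ((599.26708984375, 27.217567443847656), (259.6072998046875, 438.0120544433594), 89.09129333496094)
bar ((626.0474853515625, 26.696956634521484), (49.86350631713867, 333.1567687988281), 89.09834289550781)
knob 33 [0.67850204 0.02541243 0.16041605]
g 46 [ 0.5411 -0.214   0.0699]
w 49 [ 0.5878 -0.2101  0.0693]
r 42 [ 0.6349 -0.2067  0.07  ]<stdin>:15: RuntimeWarning: Mean of empty slice.
  ret = um.true_divide(
Traceback (most recent call last):
ValueError: zero-size array to reduction operation minimum which has no identity
```

Run:
```python
from h import *
z=np.load("f0.npz");P,C,k=z["P"],z["C"],z["k"]
for kk in(0,1):
    q=P[(k==kk)&(abs(P[:,2]-.067)<.006)&(abs(P[:,0]-.6)<.19)&(abs(abs(P[:,1]-.027)-.121)<.012)]; print("rails",cv2.minAreaRect(q[:,:2].astype(np.float32)*1000))
    q=P[(abs(P[:,2]-.12)<.004)&(k==kk)&(abs(P[:,0]-.6)<.2)&(abs(P[:,1]-.03)<.1)]; print("bar",cv2.minAreaRect(q[:,:2].astype(np.float32)*1000))
    q=P[(P[:,2]>.145)&(P[:,2]<.17)&(k==kk)&(abs(P[:,0]-.6)<.2)&(abs(P[:,1]-.03)<.1)]; print("knob",len(q),q.mean(0))
    for nm,x,y in(("g",.541,-.212),("w",.588,-.21),("r",.637,-.207)):
        q=P[(k==kk)&(P[:,2]>.063)&(P[:,2]<.085)&(np.hypot(P[:,0]-x,P[:,1]-y)<.018)]; print(nm,len(q),np.round(q.mean(0),4))
    q=P[(k==kk)&(P[:,2]>.112)&(P[:,2]<.14)&(abs(P[:,0]-.48)<.12)&(abs(P[:,1]+.38)<.06)]; print("lever all",len(q),np.round(q.min(0),3),np.round(q.max(0),3),cv2.minAreaRect(q[:,:2].astype(np.float32)*1000))
    q=q[q[:,0]<.48]; print("grip",len(q),np.round(np.median(q,0),4),cv2.minAreaRect(q[:,:2].astype(np.float32)*1000))
    q=P[(k==kk)&(abs(P[:,2]-.09)<.015)&(C.min(1)>150)&(abs(P[:,0]-.53)<.07)&(abs(P[:,1]+.38)<.07)]; print("plate",len(q),np.round(np.median(q,0),4),cv2.minEnclosingCircle(q[:,:2].astype(np.float32)*1000))
i=cv2.imread("pics/top0.png"); s=cv2.imread("pics/scene0.png")
o=np.zeros((600,800,3),np.uint8); o[:,:520]=cv2.resize(i[170:245,180:245],(520,600),interpolation=cv2.INTER_CUBIC)
o[:165,520:]=cv2.resize(s[160:222,285:390],(280,165),interpolation=cv2.INTER_CUBIC)
o[200:573,520:]=cv2.resize(i[175:235,385:430],(280,373),interpolation=cv2.INTER_CUBIC)
cv2.imwrite("pics/c1.png",o)
```

```text
rails ((618.4849853515625, 27.067100524902344), (253.78294372558594, 267.69940185546875), 89.31417083740234)
bar ((626.0474853515625, 26.696956634521484), (49.86350631713867, 333.1567687988281), 89.09834289550781)
knob 33 [0.67850204 0.02541243 0.16041605]
g 46 [ 0.5411 -0.214   0.0699]
w 49 [ 0.5878 -0.2101  0.0693]
r 42 [ 0.6349 -0.2067  0.07  ]
lever all 168 [ 0.403 -0.408  0.112] [ 0.53  -0.321  0.13 ] ((466.1617126464844, -364.7403869628906), (127.13003540039062, 86.08734130859375), 0.24815766513347626)
grip 105 [ 0.4376 -0.3791  0.1202] ((440.5589294433594, -384.27886962890625), (29.962520599365234, 77.75411224365234), 84.75025939941406)
plate 338 [ 0.5131 -0.3748  0.1014] ((507.3923645019531, -390.82440185546875), 59.247344970703125)
rails ((618.6298828125, 27.884292602539062), (259.1510314941406, 269.51495361328125), 89.08625793457031)
bar ((619.93798828125, 27.675052642822266), (54.9270133972168, 346.8825988769531), 89.18521881103516)
knob 67 [0.6795592  0.0242215  0.15760675]
g 81 [ 0.5417 -0.2137  0.0694]
w 87 [ 0.5884 -0.2103  0.0696]
r 90 [ 0.6368 -0.2071  0.0698]
lever all 276 [ 0.399 -0.389  0.112] [ 0.519 -0.32   0.131] ((459.9131164550781, -352.8928527832031), (69.25798797607422, 119.5660171508789), 87.6661605834961)
grip 174 [ 0.4376 -0.3791  0.121 ] ((439.208251953125, -378.3636779785156), (16.055187225341797, 80.22225189208984), 88.77445983886719)
plate 483 [ 0.5171 -0.3689  0.103 ] ((505.1999816894531, -377.7357177734375), 50.260013580322266)
```

View pics/c1.png

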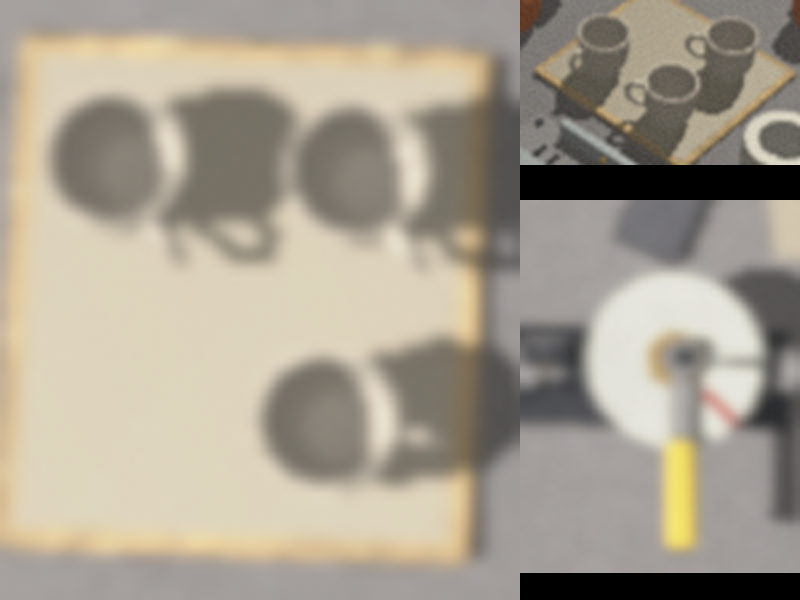

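The crop agrees with the handle fits: cup A points to about -98°, and B and C to about -147°. The valve lever points at the robot, with the red mark to its right. Next I'll align the tool yaw and head for the knob.

```bash
cat > plan.py <<'E'
import sys
from h import *
from scipy.spatial.transform import Rotation as Ro
def pose():
    s=env.get_state(); q=np.array(s["orientation"]); return s,np.array(s["tcp_pos"]),Ro.from_quat(q[[1,2,3,0]])
def yaw(R): x=R.apply([1,0,0]); return np.degrees(np.arctan2(x[1],x[0]))
def plan(x,y,z,psi=None):
    s,p,R=pose(); d=R.inv().apply(np.array([x,y,z])-p)/.12; a=yaw(R)
    dr=0 if psi is None else -((psi-a+180)%360-180)
    tilt=R.apply([0,0,1])[:2]
    print("at",np.round(p,4),"yaw",round(a,1),"tilt",np.round(tilt,3),"travel",np.round(d,3),"len",round(np.linalg.norm(d)*.12,3),"rotz",round(dr/60,3),"j6",round(np.degrees(s["joint_pos"][5])),"gap",round(s["finger_gap"],4),"grip",round(s["grip_force"],1),"F",np.round(s["wrist_force"],1),"t",s["clock"])
if __name__=="__main__": plan(*map(float,sys.argv[1:]))
E
python3 -m pendant '[{"travel":[0,0,0],"rot":[0,0,-0.374],"fingers":0},{"travel":[0,0,0],"rot":[0,0,-0.374],"fingers":0},{"travel":[0,0,0],"rot":[0,0,-0.374],"fingers":0},{"travel":[0,0,0],"rot":[0,0,-0.374],"fingers":0}]' 60
python3 plan.py 0.679 0.025 0.25 180
for i in 1 2 3; do python3 -m pendant '[{"travel":[-0.765,-0.844,0],"rot":[0,0,0],"fingers":0},{"travel":[-0.765,-0.844,0],"rot":[0,0,0],"fingers":0},{"travel":[-0.765,-0.844,0],"rot":[0,0,0],"fingers":0},{"travel":[-0.765,-0.844,0],"rot":[0,0,0],"fingers":0}]'; done
python3 plan.py 0.679 0.025 0.25 180
```

```text
clock: 1.6
tcp_pos: [0.2196, 0.5315, 0.2503]
orientation: [0.0, -0.0, 1.0, 0.0]
wrist_force: [0.1, -0.7, 1.0]
finger_gap: 0.0427
grip_force: 0.0
at [0.2196 0.5315 0.2503] yaw -180.0 tilt [0. 0.] travel [-3.829e+00 -4.221e+00  2.000e-03] len 0.684 rotz 0.0 j6 60 gap 0.0427 grip 0.0 F [ 0.1 -0.7  1. ] t 1.6
clock: 2.0
tcp_pos: [0.3139, 0.4274, 0.2505]
orientation: [0.0, 0.004, 1.0, -0.0]
wrist_force: [-0.7, 0.0, -0.7]
finger_gap: 0.0427
grip_force: 0.0
clock: 2.4
tcp_pos: [0.4057, 0.3266, 0.2504]
orientation: [0.001, 0.004, 1.0, -0.0]
wrist_force: [-1.4, -0.2, -0.8]
finger_gap: 0.0426
grip_force: 0.0
clock: 2.8
tcp_pos: [0.4974, 0.2258, 0.25]
orientation: [0.001, 0.003, 1.0, -0.0]
wrist_force: [0.3, -0.2, -0.2]
finger_gap: 0.0428
grip_force: 0.0
at [0.4974 0.2258 0.25  ] yaw 179.7 tilt [ 0.001 -0.   ] travel [-1.523 -1.664  0.002] len 0.271 rotz -0.006 j6 16 gap 0.0428 grip 0.0 F [ 0.3 -0.2 -0.2] t 2.8
```

```bash
for i in 1 2; do python3 -m pendant '[{"travel":[-0.76,-0.832,0],"rot":[0,0,0],"fingers":0},{"travel":[-0.76,-0.832,0],"rot":[0,0,0],"fingers":0},{"travel":[-0.76,-0.832,0],"rot":[0,0,0],"fingers":0},{"travel":[-0.76,-0.832,0],"rot":[0,0,0],"fingers":0},{"travel":[-0.76,-0.832,0],"rot":[0,0,0],"fingers":0}]' >/dev/null; done
python3 plan.py 0.679 0.025 0.145 180
python3 - <<'E'
from h import *
from plan import pose
im,d,P,C=full("top"); q=P[(P[:,2]>.142)&(P[:,2]<.17)&(abs(P[:,0]-.68)<.03)&(abs(P[:,1]-.03)<.03)]; print(len(q),q.mean(0) if len(q) else 0)
E
```

```text
at [0.6766 0.0296 0.2498] yaw -180.0 tilt [-0.002  0.001] travel [-0.022 -0.039  0.874] len 0.105 rotz 0.0 j6 -4 gap 0.0428 grip 0.0 F [ 0.6  0.1 -0.5] t 3.8
0 0
```

```bash
python3 -m pendant '[{"travel":[-0.02,-0.035,0.2],"rot":[0,0,0],"fingers":0},{"travel":[-0.02,-0.035,0.45],"rot":[0,0,0],"fingers":0},{"travel":[-0.02,-0.035,0.65],"rot":[0,0,0],"fingers":0},{"travel":[-0.02,-0.035,0.8],"rot":[0,0,0],"fingers":0},{"travel":[-0.02,-0.035,0.87],"rot":[0,0,0],"fingers":0},{"travel":[-0.02,-0.035,0.87],"rot":[0,0,0],"fingers":0}]'
python3 -m pendant '[{"travel":[0,0,0],"rot":[0,0,0],"fingers":-1},{"travel":[0,0,0],"rot":[0,0,0],"fingers":-1},{"travel":[0,0,0],"rot":[0,0,0],"fingers":-1},{"travel":[0,0,0],"rot":[0,0,0],"fingers":-1},{"travel":[0,0,0],"rot":[0,0,0],"fingers":-1},{"travel":[0,0,0],"rot":[0,0,0],"fingers":-1}]' 60
python3 - <<'E'
import numpy as np
# arc rows: hinge, start angle -0.9deg, R .22 ; step 10 deg; tool yaw180: travel=(-dx,dy)/.12
a0=-0.9
for k in range(0,95,5):
    a=np.radians(a0-k); b=np.radians(a0); print(k,np.round([-(np.cos(a)-np.cos(b))*.22/.12,(np.sin(a)-np.sin(b))*.22/.12],3))
E
python3 plan.py 0.679 0.025 0.145 180
```

```text
clock: 4.45
tcp_pos: [0.6781, 0.0256, 0.1452]
orientation: [-0.001, -0.001, 1.0, 0.0]
wrist_force: [-0.5, 0.8, -0.0]
finger_gap: 0.0424
grip_force: 0.0
clock: 5.05
tcp_pos: [0.68, 0.027, 0.1478]
orientation: [0.001, -0.001, 1.0, 0.003]
wrist_force: [-0.6, 9.1, 2.0]
finger_gap: 0.0204
grip_force: 58.7
0 [-0.  0.]
5 [ 0.009 -0.16 ]
10 [ 0.033 -0.318]
15 [ 0.07  -0.473]
20 [ 0.12  -0.625]
25 [ 0.184 -0.772]
30 [ 0.26  -0.913]
35 [ 0.348 -1.046]
40 [ 0.447 -1.172]
45 [ 0.557 -1.288]
50 [ 0.677 -1.394]
55 [ 0.805 -1.489]
60 [ 0.941 -1.573]
65 [ 1.085 -1.645]
70 [ 1.233 -1.704]
75 [ 1.386 -1.749]
80 [ 1.543 -1.781]
85 [ 1.702 -1.8  ]
90 [ 1.862 -1.804]
at [0.68   0.027  0.1478] yaw -179.9 tilt [0.002 0.005] travel [ 0.008 -0.017  0.023] len 0.004 rotz 0.002 j6 -5 gap 0.0204 grip 58.7 F [-0.6  9.1  2. ] t 5.05
```

```bash
python3 -m pendant '[{"travel":[0.009,-0.16,0],"rot":[0,0,0],"fingers":-1},{"travel":[0.033,-0.318,0],"rot":[0,0,0],"fingers":-1},{"travel":[0.07,-0.473,0],"rot":[0,0,0],"fingers":-1},{"travel":[0.12,-0.625,0],"rot":[0,0,0],"fingers":-1},{"travel":[0.184,-0.772,0],"rot":[0,0,0],"fingers":-1},{"travel":[0.26,-0.913,0],"rot":[0,0,0],"fingers":-1}]' 30
python3 -m pendant '[{"travel":[0.088,-0.133,0],"rot":[0,0,0],"fingers":-1},{"travel":[0.187,-0.259,0],"rot":[0,0,0],"fingers":-1},{"travel":[0.297,-0.375,0],"rot":[0,0,0],"fingers":-1},{"travel":[0.417,-0.481,0],"rot":[0,0,0],"fingers":-1},{"travel":[0.545,-0.576,0],"rot":[0,0,0],"fingers":-1},{"travel":[0.681,-0.66,0],"rot":[0,0,0],"fingers":-1},{"travel":[0.825,-0.732,0],"rot":[0,0,0],"fingers":-1},{"travel":[0.973,-0.791,0],"rot":[0,0,0],"fingers":-1}]'
python3 -m pendant '[{"travel":[0.153,-0.045,0],"rot":[0,0,0],"fingers":-1},{"travel":[0.31,-0.077,0],"rot":[0,0,0],"fingers":-1},{"travel":[0.405,-0.09,0],"rot":[0,0,0],"fingers":-1},{"travel":[0.405,-0.09,0],"rot":[0,0,0],"fingers":-1}]'
```

```text
clock: 5.65
tcp_pos: [0.6488, -0.0876, 0.1478]
orientation: [0.001, 0.0, 1.0, -0.0]
wrist_force: [1.0, 3.8, 6.7]
finger_gap: 0.0204
grip_force: 59.0
clock: 6.45
tcp_pos: [0.5306, -0.1808, 0.1476]
orientation: [0.001, 0.0, 1.0, 0.001]
wrist_force: [-1.2, 7.6, 11.4]
finger_gap: 0.0204
grip_force: 52.1
clock: 6.85
tcp_pos: [0.4803, -0.1897, 0.1473]
orientation: [-0.0, 0.0, 1.0, 0.002]
wrist_force: [-0.3, 9.9, 11.6]
finger_gap: 0.0204
grip_force: 28.4
```

```bash
python3 -m pendant '[{"travel":[0,0,0],"rot":[0,0,0],"fingers":0},{"travel":[0,0,0],"rot":[0,0,0],"fingers":0},{"travel":[0,0,0],"rot":[0,0,0],"fingers":0},{"travel":[0,0,-0.4],"rot":[0,0,0],"fingers":0},{"travel":[0,0,-0.8],"rot":[0,0,0],"fingers":0},{"travel":[0,0,-0.8],"rot":[0,0,0],"fingers":0}]'
for i in 1 2 ; do python3 -m pendant '[{"travel":[0.5,1,0],"rot":[0,0,0],"fingers":1},{"travel":[0.5,1,0],"rot":[0,0,0],"fingers":1},{"travel":[0.5,1,0],"rot":[0,0,0],"fingers":1},{"travel":[0.5,1,0],"rot":[0,0,0],"fingers":1}]' >/dev/null; done
python3 - <<'E'
from h import *
for n in("top","scene"):
    im,d,P,C=full(n,n+"1")
    hs=(C.max(1)<70)&(abs(P[:,2]-.045)<.008)
    h=np.array([.4585,.0289]);c,s=np.cos(-.0157),np.sin(-.0157);R=np.array([[c,-s],[s,c]]); o=h+R@[.15,0]
    for x,y in((-40,42),(-40,-42),(70,42),(70,-42)):
        e=o+R@[x/1e3,y/1e3]
        q=P[hs&(np.hypot(*(P[:,:2]-e).T)<.045)]; print(n,"pad",np.round(e,4),len(q),[np.round(v,1) for v in cv2.minEnclosingCircle(q[:,:2].astype(np.float32)*1000)] if len(q)>5 else 0,np.round(q[:,:2].mean(0),4), np.round((q[:,:2].max(0)+q[:,:2].min(0))/2,4))
    b=P[(abs(P[:,2]-.12)<.005)&(abs(P[:,0]-.48)<.08)&(P[:,1]<.05)&(P[:,1]>-.29)]; print("bar",cv2.minAreaRect(b[:,:2].astype(np.float32)*1000))
P,C,k=fused()
for s in((.428,.292),(.541,.280),(.546,.390)):
    c,n,m,nh,a=cupfit(P,s,.008); print(np.round(c,4),n,m and round(np.degrees(m)),nh,np.histogram(a,12,(-180,180))[0])
E
python3 plan.py 0.428 0.292 0.2 262
```

```text
clock: 7.45
tcp_pos: [0.4857, -0.1935, 0.248]
orientation: [0.004, 0.0, 1.0, -0.003]
wrist_force: [0.2, -0.2, 0.1]
finger_gap: 0.0426
grip_force: 0.0
top pad [0.5691 0.0692] 169 [array([571.8,  70.8]), np.float64(28.2)] [0.5712 0.0717] [0.572  0.0721]
top pad [ 0.5678 -0.0148] 158 [array([569.4, -13. ]), np.float64(27.9)] [ 0.5686 -0.0127] [ 0.5686 -0.0122]
top pad [0.6791 0.0674] 167 [array([681.9,  69.5]), np.float64(28.8)] [0.6802 0.0693] [0.6798 0.0691]
top pad [ 0.6778 -0.0165] 155 [array([680.3, -13.6]), np.float64(28.4)] [ 0.6795 -0.0152] [ 0.6803 -0.0157]
bar ((466.1729431152344, -121.13188171386719), (50.32746887207031, 287.50018310546875), 2.4041340351104736)
scene pad [0.5691 0.0692] 258 [array([576.7,  72.8]), np.float64(37.2)] [0.5695 0.0704] [0.5766 0.0714]
scene pad [ 0.5678 -0.0148] 282 [array([575.3, -11.3]), np.float64(37.1)] [ 0.569  -0.0137] [ 0.5753 -0.0121]
scene pad [0.6791 0.0674] 269 [array([679.6,  69.8]), np.float64(31.3)] [0.6798 0.0687] [0.6794 0.0699]
scene pad [ 0.6778 -0.0165] 319 [array([677.7, -14.4]), np.float64(31.8)] [ 0.6785 -0.0154] [ 0.678  -0.0153]
bar ((464.8895263671875, -112.73825073242188), (54.797855377197266, 304.6527099609375), 2.770426034927368)
[0.4282 0.2922] 296 -97 33 [ 0  0 31  0  0  0  0  0  1  0  1  0]
[0.5413 0.2798] 341 -146 37 [ 4 32  0  0  0  0  0  0  1  0  0  0]
[0.5462 0.3896] 332 -148 35 [ 7 27  0  0  0  0  0  0  0  0  1  0]
at [0.3641 0.0476 0.2418] yaw 179.9 tilt [ 0. -0.] travel [-0.531  2.037  0.348] len 0.256 rotz -1.368 j6 -5 gap 0.0852 grip 0.0 F [-0.3  1.   0.1] t 8.45
```

View pics/top1.png

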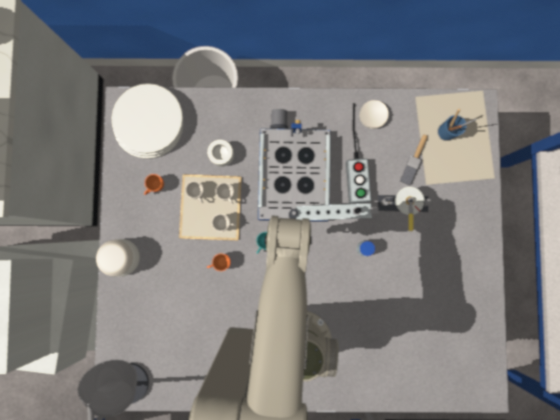

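```bash
for i in 1 2 ; do python3 -m pendant '[{"travel":[-0.266,1,0],"rot":[0,0,0],"fingers":1},{"travel":[-0.266,1,0],"rot":[0,0,0],"fingers":1},{"travel":[-0.266,1,0],"rot":[0,0,0],"fingers":1},{"travel":[-0.266,1,0],"rot":[0,0,0],"fingers":1}]' >/dev/null; done
for i in 1 2 ; do python3 -m pendant '[{"travel":[0,0,0.17],"rot":[0,0,-0.684],"fingers":1},{"travel":[0,0,0.17],"rot":[0,0,-0.684],"fingers":1},{"travel":[0,0,0.17],"rot":[0,0,-0.684],"fingers":1},{"travel":[0,0,0.17],"rot":[0,0,-0.684],"fingers":1},{"travel":[0,0,0.17],"rot":[0,0,-0.684],"fingers":1},{"travel":[0,0,0.17],"rot":[0,0,-0.684],"fingers":1}]'>/dev/null; done
python3 plan.py 0.4282 0.2922 0.048 262.5
```

```text
at [0.4274 0.2871 0.201 ] yaw -98.2 tilt [-0.    -0.001] travel [-4.300e-02 -1.000e-03  1.275e+00] len 0.153 rotz -0.011 j6 -57 gap 0.0851 grip 0.0 F [0.3 1.  0.1] t 10.45
```

```bash
python3 -m pendant '[{"travel":[-0.043,0,0.2],"rot":[0,0,0],"fingers":1},{"travel":[-0.043,0,0.45],"rot":[0,0,0],"fingers":1},{"travel":[-0.043,0,0.7],"rot":[0,0,0],"fingers":1},{"travel":[-0.043,0,0.7],"rot":[0,0,0],"fingers":1}]'>/dev/null
python3 -m pendant '[{"travel":[0,0,0.2],"rot":[0,0,0],"fingers":1},{"travel":[0,0,0.4],"rot":[0,0,0],"fingers":1},{"travel":[0,0,0.57],"rot":[0,0,0],"fingers":1},{"travel":[0,0,0.57],"rot":[0,0,0],"fingers":1}]'
python3 -m pendant '[{"travel":[0,0,0],"rot":[0,0,0],"fingers":-1},{"travel":[0,0,0],"rot":[0,0,0],"fingers":-1},{"travel":[0,0,0],"rot":[0,0,0],"fingers":-1},{"travel":[0,0,0],"rot":[0,0,0],"fingers":-1},{"travel":[0,0,0],"rot":[0,0,0],"fingers":-1}]' 40
python3 -m pendant '[{"travel":[0,0,-0.2],"rot":[0,0,0],"fingers":-1},{"travel":[0,0,-0.5],"rot":[0,0,0],"fingers":-1},{"travel":[0,0,-0.8],"rot":[0,0,0],"fingers":-1},{"travel":[0,0,-1],"rot":[0,0,0],"fingers":-1},{"travel":[0,0,-1],"rot":[0,0,0],"fingers":-1}]'
python3 plan.py 0.679 -0.0152 0.17 269.1
```

```text
clock: 11.25
tcp_pos: [0.4267, 0.2925, 0.0476]
orientation: [-0.002, -0.655, 0.755, 0.0]
wrist_force: [-0.7, -0.1, 0.7]
finger_gap: 0.0853
grip_force: 0.0
clock: 11.75
tcp_pos: [0.429, 0.2941, 0.0507]
orientation: [0.002, -0.656, 0.754, -0.001]
wrist_force: [-0.9, -0.0, 6.7]
finger_gap: 0.06
grip_force: 43.1
clock: 12.25
tcp_pos: [0.4302, 0.2948, 0.1733]
orientation: [0.004, -0.656, 0.754, -0.001]
wrist_force: [0.8, 1.7, -0.6]
finger_gap: 0.0603
grip_force: 44.0
at [0.4302 0.2948 0.1733] yaw -97.9 tilt [0.008 0.004] travel [ 2.272 -2.41   0.034] len 0.397 rotz -0.117 j6 -56 gap 0.0603 grip 44.0 F [ 0.8  1.7 -0.6] t 12.25
```

```bash
for i in 1 2 3; do python3 -m pendant '[{"travel":[0.19,-0.2,0],"rot":[0,0,0],"fingers":-1},{"travel":[0.38,-0.4,0],"rot":[0,0,0],"fingers":-1},{"travel":[0.57,-0.6,0],"rot":[0,0,0],"fingers":-1},{"travel":[0.757,-0.803,0],"rot":[0,0,0],"fingers":-1},{"travel":[0.757,-0.803,0],"rot":[0,0,0],"fingers":-1}]'>/dev/null; done
python3 -m pendant '[{"travel":[0,0,0],"rot":[0,0,-0.117],"fingers":-1},{"travel":[0,0,0],"rot":[0,0,-0.117],"fingers":-1},{"travel":[0,0,0],"rot":[0,0,-0.117],"fingers":-1}]' >/dev/null
python3 plan.py 0.679 -0.0152 0.17 269.1
python3 - <<'E'
from h import *
im,d,P,C=full("scene","s2"); cv2.imwrite("pics/s2c.png",cv2.resize(im[170:330,180:440],None,fx=3,fy=3))
q=P[(P[:,2]>.115)&(P[:,2]<.14)&(np.hypot(P[:,0]-.679,P[:,1]+.015)<.045)]; print(np.percentile(q[:,2],[0,2,10]))
E
```

```text
at [ 0.6756 -0.015   0.1681] yaw -91.0 tilt [-0.001  0.001] travel [ 0.001 -0.028 -0.016] len 0.004 rotz -0.002 j6 -97 gap 0.0599 grip 44.3 F [-1.3  0.7 -1. ] t 14.05
[0.12345993 0.12645501 0.13152313]
```

View pics/s2c.png

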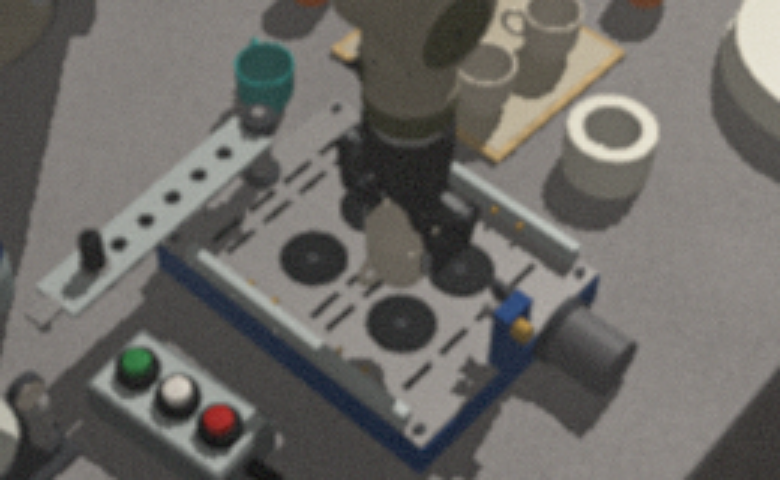

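Cup A hangs upright over pad3 with its handle to -y, outward. Lowering it now.

```bash
python3 -m pendant '[{"travel":[-0.01,-0.025,0.15],"rot":[0,0,0],"fingers":-1},{"travel":[-0.01,-0.025,0.3],"rot":[0,0,0],"fingers":-1},{"travel":[-0.01,-0.025,0.45],"rot":[0,0,0],"fingers":-1},{"travel":[-0.01,-0.025,0.56],"rot":[0,0,0],"fingers":-1},{"travel":[-0.01,-0.025,0.62],"rot":[0,0,0],"fingers":-1},{"travel":[-0.01,-0.025,0.66],"rot":[0,0,0],"fingers":-1},{"travel":[-0.01,-0.025,0.66],"rot":[0,0,0],"fingers":-1}]'
python3 -m pendant '[{"travel":[0,0,0],"rot":[0,0,0],"fingers":1},{"travel":[0,0,0],"rot":[0,0,0],"fingers":1},{"travel":[0,0,0],"rot":[0,0,0],"fingers":1},{"travel":[0,0,0],"rot":[0,0,0],"fingers":1},{"travel":[0,0,-0.2],"rot":[0,0,0],"fingers":1},{"travel":[0,0,-0.5],"rot":[0,0,0],"fingers":1},{"travel":[0,0,-0.9],"rot":[0,0,0],"fingers":1},{"travel":[0,0,-0.9],"rot":[0,0,0],"fingers":1}]'
python3 plan.py 0.5413 0.2798 0.2 214
```

```text
clock: 14.8
tcp_pos: [0.6793, -0.015, 0.0892]
orientation: [-0.0, -0.701, 0.713, 0.0]
wrist_force: [0.0, 0.2, -1.1]
finger_gap: 0.0604
grip_force: 44.3
clock: 15.6
tcp_pos: [0.6831, -0.0156, 0.2059]
orientation: [0.004, -0.701, 0.713, -0.005]
wrist_force: [0.6, -0.5, -0.1]
finger_gap: 0.0854
grip_force: 0.0
at [ 0.6831 -0.0156  0.2059] yaw -90.9 tilt [ 0.013 -0.002] travel [-2.442  1.221  0.03 ] len 0.328 rotz 0.918 j6 -97 gap 0.0854 grip 0.0 F [ 0.6 -0.5 -0.1] t 15.6
```

```bash
for i in 1 2 3; do python3 -m pendant '[{"travel":[-0.814,0.407,0],"rot":[0,0,0],"fingers":1},{"travel":[-0.814,0.407,0],"rot":[0,0,0],"fingers":1},{"travel":[-0.814,0.407,0],"rot":[0,0,0],"fingers":1},{"travel":[-0.814,0.407,0],"rot":[0,0,0],"fingers":1}]' >/dev/null; done
python3 -m pendant '[{"travel":[0,0,0],"rot":[0,0,0.92],"fingers":1},{"travel":[0,0,0],"rot":[0,0,0.92],"fingers":1},{"travel":[0,0,0],"rot":[0,0,0.92],"fingers":1},{"travel":[0,0,0],"rot":[0,0,0.92],"fingers":1},{"travel":[0,0,0],"rot":[0,0,0.92],"fingers":1},{"travel":[0,0,0],"rot":[0,0,0.92],"fingers":1},{"travel":[0,0,0],"rot":[0,0,0.92],"fingers":1},{"travel":[0,0,0],"rot":[0,0,0.92],"fingers":1}]' >/dev/null
cat > look.py <<'E'
from h import *
import sys
P,C,k=fused()
for s,b in eval(sys.argv[1]):
    try:
        c,n,m,nh,a=cupfit(P,s,b); print(np.round(c,4),n,m and round(np.degrees(m)),nh)
    except Exception as e: print(s,e)
E
python3 look.py '[((.679,-.015),.045),((.5413,.2798),.008),((.5462,.3896),.008)]'
python3 plan.py 0.5413 0.2798 0.048 214
```

```text
[ 0.6787 -0.0165] 385 -90 44
[0.541  0.2803] 270 -145 31
[0.5459 0.3901] 244 -147 26
at [0.539  0.2784 0.1974] yaw -146.2 tilt [ 0. -0.] travel [-2.200e-02 -1.000e-03  1.245e+00] len 0.149 rotz -0.003 j6 -14 gap 0.0859 grip 0.0 F [-0.1 -0.4 -0.7] t 17.7
```

```bash
python3 -m pendant '[{"travel":[-0.025,0,0.2],"rot":[0,0,0],"fingers":1},{"travel":[-0.025,0,0.45],"rot":[0,0,0],"fingers":1},{"travel":[-0.025,0,0.7],"rot":[0,0,0],"fingers":1},{"travel":[-0.025,0,0.7],"rot":[0,0,0],"fingers":1}]'>/dev/null
python3 -m pendant '[{"travel":[0,0,0.2],"rot":[0,0,0],"fingers":1},{"travel":[0,0,0.4],"rot":[0,0,0],"fingers":1},{"travel":[0,0,0.54],"rot":[0,0,0],"fingers":1},{"travel":[0,0,0.54],"rot":[0,0,0],"fingers":1}]'
python3 -m pendant '[{"travel":[0,0,0],"rot":[0,0,0],"fingers":-1},{"travel":[0,0,0],"rot":[0,0,0],"fingers":-1},{"travel":[0,0,0],"rot":[0,0,0],"fingers":-1},{"travel":[0,0,0],"rot":[0,0,0],"fingers":-1},{"travel":[0,0,0],"rot":[0,0,0],"fingers":-1}]' 40
python3 -m pendant '[{"travel":[0,0,-0.2],"rot":[0,0,0],"fingers":-1},{"travel":[0,0,-0.5],"rot":[0,0,0],"fingers":-1},{"travel":[0,0,-0.8],"rot":[0,0,0],"fingers":-1},{"travel":[0,0,-1],"rot":[0,0,0],"fingers":-1},{"travel":[0,0,-1],"rot":[0,0,0],"fingers":-1}]'
python3 plan.py 0.5686 -0.0135 0.17 269.1
```

```text
clock: 18.5
tcp_pos: [0.5394, 0.2811, 0.0477]
orientation: [-0.001, -0.292, 0.957, -0.0]
wrist_force: [-0.3, 0.4, -0.2]
finger_gap: 0.0854
grip_force: 0.0
clock: 19.0
tcp_pos: [0.5417, 0.2823, 0.0509]
orientation: [0.002, -0.291, 0.957, -0.0]
wrist_force: [-0.9, -1.3, 6.6]
finger_gap: 0.0602
grip_force: 43.3
clock: 19.5
tcp_pos: [0.5425, 0.2829, 0.1735]
orientation: [0.004, -0.292, 0.957, 0.0]
wrist_force: [0.8, 0.5, -1.6]
finger_gap: 0.0602
grip_force: 44.3
at [0.5425 0.2829 0.1735] yaw -146.1 tilt [0.008 0.003] travel [ 1.198 -2.171  0.023] len 0.298 rotz -0.92 j6 -14 gap 0.0602 grip 44.3 F [ 0.8  0.5 -1.6] t 19.5
```

```bash
for i in 1 2 3; do python3 -m pendant '[{"travel":[0.1,-0.18,0],"rot":[0,0,0],"fingers":-1},{"travel":[0.2,-0.36,0],"rot":[0,0,0],"fingers":-1},{"travel":[0.3,-0.54,0],"rot":[0,0,0],"fingers":-1},{"travel":[0.4,-0.724,0],"rot":[0,0,0],"fingers":-1},{"travel":[0.4,-0.724,0],"rot":[0,0,0],"fingers":-1}]'>/dev/null; done
python3 -m pendant '[{"travel":[0,0,0],"rot":[0,0,-0.13],"fingers":-1},{"travel":[0,0,0],"rot":[0,0,-0.26],"fingers":-1},{"travel":[0,0,0],"rot":[0,0,-0.4],"fingers":-1},{"travel":[0,0,0],"rot":[0,0,-0.53],"fingers":-1},{"travel":[0,0,0],"rot":[0,0,-0.66],"fingers":-1},{"travel":[0,0,0],"rot":[0,0,-0.79],"fingers":-1},{"travel":[0,0,0],"rot":[0,0,-0.92],"fingers":-1},{"travel":[0,0,0],"rot":[0,0,-0.92],"fingers":-1}]' >/dev/null
python3 plan.py 0.5686 -0.012 0.089 269.1
```

```text
at [ 0.5655 -0.0132  0.168 ] yaw -90.8 tilt [-0.001  0.001] travel [-0.01  -0.026  0.659] len 0.079 rotz 0.001 j6 -99 gap 0.0603 grip 44.6 F [-1.   0.5 -1.4] t 21.8
```

```bash
python3 -m pendant '[{"travel":[-0.01,-0.025,0.15],"rot":[0,0,0],"fingers":-1},{"travel":[-0.01,-0.025,0.3],"rot":[0,0,0],"fingers":-1},{"travel":[-0.01,-0.025,0.45],"rot":[0,0,0],"fingers":-1},{"travel":[-0.01,-0.025,0.56],"rot":[0,0,0],"fingers":-1},{"travel":[-0.01,-0.025,0.62],"rot":[0,0,0],"fingers":-1},{"travel":[-0.01,-0.025,0.66],"rot":[0,0,0],"fingers":-1},{"travel":[-0.01,-0.025,0.66],"rot":[0,0,0],"fingers":-1}]'
python3 -m pendant '[{"travel":[0,0,0],"rot":[0,0,0],"fingers":1},{"travel":[0,0,0],"rot":[0,0,0],"fingers":1},{"travel":[0,0,0],"rot":[0,0,0],"fingers":1},{"travel":[0,0,0],"rot":[0,0,0],"fingers":1},{"travel":[0,0,-0.2],"rot":[0,0,0],"fingers":1},{"travel":[0,0,-0.5],"rot":[0,0,0],"fingers":1},{"travel":[0,0,-0.9],"rot":[0,0,0],"fingers":1},{"travel":[0,0,-0.9],"rot":[0,0,0],"fingers":1}]'
python3 plan.py 0.5459 0.3901 0.2 212
```

```text
clock: 22.5
tcp_pos: [0.5688, -0.0134, 0.0892]
orientation: [-0.0, -0.701, 0.713, 0.0]
wrist_force: [0.6, 0.3, -1.2]
finger_gap: 0.0601
grip_force: 44.6
clock: 23.3
tcp_pos: [0.5727, -0.0142, 0.2047]
orientation: [0.004, -0.701, 0.713, -0.005]
wrist_force: [-0.0, 0.1, -0.3]
finger_gap: 0.0853
grip_force: 0.0
at [ 0.5727 -0.0142  0.2047] yaw -90.9 tilt [ 0.012 -0.002] travel [-3.365  0.277  0.03 ] len 0.405 rotz 0.952 j6 -99 gap 0.0853 grip 0.0 F [-0.   0.1 -0.3] t 23.3
```

```bash
for i in 1 2 3 4; do python3 -m pendant '[{"travel":[-0.84,0.065,0],"rot":[0,0,0],"fingers":1},{"travel":[-0.84,0.065,0],"rot":[0,0,0],"fingers":1},{"travel":[-0.84,0.065,0],"rot":[0,0,0],"fingers":1}]' >/dev/null; done
python3 -m pendant '[{"travel":[0,0,0],"rot":[0,0,0.95],"fingers":1},{"travel":[0,0,0],"rot":[0,0,0.95],"fingers":1},{"travel":[0,0,0],"rot":[0,0,0.95],"fingers":1},{"travel":[0,0,0],"rot":[0,0,0.95],"fingers":1},{"travel":[0,0,0],"rot":[0,0,0.95],"fingers":1},{"travel":[0,0,0],"rot":[0,0,0.95],"fingers":1},{"travel":[0,0,0],"rot":[0,0,0.95],"fingers":1},{"travel":[0,0,0],"rot":[0,0,0.95],"fingers":1}]' >/dev/null
python3 look.py '[((.679,-.015),.045),((.5686,-.0135),.045),((.5459,.3901),.008)]'
python3 plan.py 0.546 0.390 0.048 212
```

```text
[ 0.6786 -0.0167] 388 -90 48
[ 0.57   -0.0152] 362 -90 43
[0.5463 0.39  ] 269 -148 36
at [0.5446 0.3889 0.1975] yaw -147.8 tilt [-0. -0.] travel [-0.015  0.002  1.245] len 0.149 rotz 0.003 j6 -4 gap 0.0855 grip 0.0 F [ 1.2 -0.1  1.1] t 25.4
```

```bash
python3 -m pendant '[{"travel":[-0.018,0,0.2],"rot":[0,0,0],"fingers":1},{"travel":[-0.018,0,0.45],"rot":[0,0,0],"fingers":1},{"travel":[-0.018,0,0.7],"rot":[0,0,0],"fingers":1},{"travel":[-0.018,0,0.7],"rot":[0,0,0],"fingers":1}]'>/dev/null
python3 -m pendant '[{"travel":[0,0,0.2],"rot":[0,0,0],"fingers":1},{"travel":[0,0,0.4],"rot":[0,0,0],"fingers":1},{"travel":[0,0,0.54],"rot":[0,0,0],"fingers":1},{"travel":[0,0,0.54],"rot":[0,0,0],"fingers":1}]'
python3 -m pendant '[{"travel":[0,0,0],"rot":[0,0,0],"fingers":-1},{"travel":[0,0,0],"rot":[0,0,0],"fingers":-1},{"travel":[0,0,0],"rot":[0,0,0],"fingers":-1},{"travel":[0,0,0],"rot":[0,0,0],"fingers":-1},{"travel":[0,0,0],"rot":[0,0,0],"fingers":-1}]' 40
python3 -m pendant '[{"travel":[0,0,-0.2],"rot":[0,0,0],"fingers":-1},{"travel":[0,0,-0.5],"rot":[0,0,0],"fingers":-1},{"travel":[0,0,-0.8],"rot":[0,0,0],"fingers":-1},{"travel":[0,0,-1],"rot":[0,0,0],"fingers":-1},{"travel":[0,0,-1],"rot":[0,0,0],"fingers":-1}]'
python3 plan.py 0.5698 0.0695 0.17 89.1
```

```text
clock: 26.2
tcp_pos: [0.545, 0.3903, 0.0475]
orientation: [-0.002, -0.277, 0.961, -0.0]
wrist_force: [-0.2, -0.2, -0.3]
finger_gap: 0.0853
grip_force: 0.0
clock: 26.7
tcp_pos: [0.5475, 0.3919, 0.0511]
orientation: [0.002, -0.276, 0.961, 0.0]
wrist_force: [0.4, -0.2, 5.4]
finger_gap: 0.0605
grip_force: 43.8
clock: 27.2
tcp_pos: [0.548, 0.3925, 0.1739]
orientation: [0.004, -0.277, 0.961, 0.001]
wrist_force: [0.3, 0.1, -0.8]
finger_gap: 0.0605
grip_force: 43.8
at [0.548  0.3925 0.1739] yaw -147.9 tilt [0.007 0.004] travel [ 1.277 -2.376  0.023] len 0.324 rotz 2.05 j6 -3 gap 0.0605 grip 43.8 F [ 0.3  0.1 -0.8] t 27.2
```

```bash
for i in 1 2 3; do python3 -m pendant '[{"travel":[0.106,-0.2,0],"rot":[0,0,0],"fingers":-1},{"travel":[0.213,-0.4,0],"rot":[0,0,0],"fingers":-1},{"travel":[0.32,-0.6,0],"rot":[0,0,0],"fingers":-1},{"travel":[0.426,-0.79,0],"rot":[0,0,0],"fingers":-1},{"travel":[0.426,-0.79,0],"rot":[0,0,0],"fingers":-1}]'>/dev/null; done
for i in 1 2; do python3 -m pendant '[{"travel":[0,0,0],"rot":[0,0,0.13],"fingers":-1},{"travel":[0,0,0],"rot":[0,0,0.26],"fingers":-1},{"travel":[0,0,0],"rot":[0,0,0.4],"fingers":-1},{"travel":[0,0,0],"rot":[0,0,0.53],"fingers":-1},{"travel":[0,0,0],"rot":[0,0,0.66],"fingers":-1},{"travel":[0,0,0],"rot":[0,0,0.79],"fingers":-1},{"travel":[0,0,0],"rot":[0,0,0.92],"fingers":-1},{"travel":[0,0,0],"rot":[0,0,1],"fingers":-1},{"travel":[0,0,0],"rot":[0,0,1],"fingers":-1}]' >/dev/null; done
python3 plan.py 0.5695 0.070 0.089 89.1
```

```text
at [0.567  0.0697 0.1684] yaw 92.2 tilt [-0.  0.] travel [0.001 0.021 0.662] len 0.079 rotz 0.052 j6 87 gap 0.0601 grip 43.9 F [-0.5 -0.1 -1.7] t 30.5
```

```bash
python3 -m pendant '[{"travel":[-0.007,0.021,0.15],"rot":[0,0,0.05],"fingers":-1},{"travel":[-0.007,0.021,0.3],"rot":[0,0,0.05],"fingers":-1},{"travel":[-0.007,0.021,0.45],"rot":[0,0,0.05],"fingers":-1},{"travel":[-0.007,0.021,0.56],"rot":[0,0,0.05],"fingers":-1},{"travel":[-0.007,0.021,0.62],"rot":[0,0,0.05],"fingers":-1},{"travel":[-0.007,0.021,0.66],"rot":[0,0,0.05],"fingers":-1},{"travel":[-0.007,0.021,0.66],"rot":[0,0,0.05],"fingers":-1}]'
python3 -m pendant '[{"travel":[0,0,0],"rot":[0,0,0],"fingers":1},{"travel":[0,0,0],"rot":[0,0,0],"fingers":1},{"travel":[0,0,0],"rot":[0,0,0],"fingers":1},{"travel":[0,0,0],"rot":[0,0,0],"fingers":1},{"travel":[0,0,-0.2],"rot":[0,0,0],"fingers":1},{"travel":[0,0,-0.5],"rot":[0,0,0],"fingers":1},{"travel":[0,0,-0.9],"rot":[0,0,0],"fingers":1},{"travel":[0,0,-0.9],"rot":[0,0,0],"fingers":1}]'
for i in 1 2; do python3 -m pendant '[{"travel":[-0.9,0,-0.2],"rot":[0,0,-0.8],"fingers":0},{"travel":[-0.9,0,-0.2],"rot":[0,0,-0.8],"fingers":0},{"travel":[-0.9,0,-0.2],"rot":[0,0,-0.8],"fingers":0},{"travel":[-0.9,0,-0.2],"rot":[0,0,-0.8],"fingers":0},{"travel":[-0.9,0,-0.2],"rot":[0,0,-0.8],"fingers":0},{"travel":[-0.9,0,-0.2],"rot":[0,0,-0.8],"fingers":0},{"travel":[-0.9,0,-0.2],"rot":[0,0,-0.8],"fingers":0}]' >/dev/null; done
python3 plan.py 0.48 -0.193 0.25 180
python3 look.py '[((.679,-.015),.045),((.5686,-.0135),.045),((.570,.07),.045)]'
python3 - <<'E'
from h import *
im,d,P,C=full("scene","s3"); cv2.imwrite("pics/s3c.png",cv2.resize(im[140:340,120:420],None,fx=2.66,fy=2.66))
q=P[(P[:,2]>.145)&(P[:,2]<.166)&(abs(P[:,0]-.475)<.04)&(abs(P[:,1]+.19)<.04)]; print("knob",len(q),q.mean(0) if len(q) else 0)
E
```

```text
clock: 31.2
tcp_pos: [0.5696, 0.0682, 0.0892]
orientation: [-0.0, 0.712, 0.702, -0.0]
wrist_force: [0.4, 0.0, -0.8]
finger_gap: 0.0601
grip_force: 43.9
clock: 32.0
tcp_pos: [0.5735, 0.068, 0.2047]
orientation: [0.004, 0.713, 0.701, 0.004]
wrist_force: [0.5, 0.5, 0.6]
finger_gap: 0.0857
grip_force: 0.0
at [ 0.6471 -0.1135  0.2452] yaw -175.0 tilt [-0.  0.] travel [ 1.445 -0.54  -0.04 ] len 0.185 rotz 0.083 j6 -22 gap 0.0427 grip 0.0 F [-0.1  0.8 -0.4] t 33.4
[ 0.6784 -0.0166] 384 -90 46
[ 0.5696 -0.0151] 211 88 76
[0.5697 0.0692] 318 -87 79
knob 67 [ 0.47060535 -0.19109606  0.15826137]
```

View pics/s3c.png

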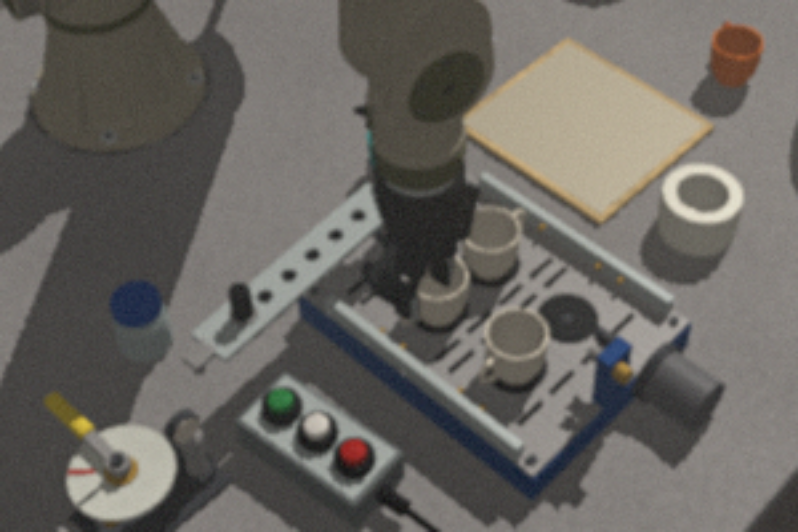

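The board is empty. All three cups stand on pads with their handles outward, and the bar is open with its knob at about (0.470,-0.190). Next I'll grasp the knob.

```bash
for i in 1 2; do python3 -m pendant '[{"travel":[0.74,-0.27,0],"rot":[0,0,0],"fingers":0},{"travel":[0.74,-0.27,0],"rot":[0,0,0],"fingers":0},{"travel":[0.74,-0.27,0],"rot":[0,0,0],"fingers":0},{"travel":[0.74,-0.27,0],"rot":[0,0,0],"fingers":0}]' >/dev/null; done
python3 -m pendant '[{"travel":[0,0,0],"rot":[0,0,0.083],"fingers":0},{"travel":[0,0,0],"rot":[0,0,0.083],"fingers":0},{"travel":[0,0,0],"rot":[0,0,0.083],"fingers":0}]' >/dev/null
python3 plan.py 0.470 -0.1905 0.146 180
```

```text
at [ 0.4774 -0.1935  0.2456] yaw -179.7 tilt [ 0.001 -0.   ] travel [0.062 0.025 0.83 ] len 0.1 rotz 0.005 j6 -31 gap 0.0424 grip 0.0 F [ 0.7  0.7 -0.5] t 34.65
```

```bash
python3 -m pendant '[{"travel":[0.062,0.025,0.2],"rot":[0,0,0],"fingers":0},{"travel":[0.062,0.025,0.4],"rot":[0,0,0],"fingers":0},{"travel":[0.062,0.025,0.6],"rot":[0,0,0],"fingers":0},{"travel":[0.062,0.025,0.77],"rot":[0,0,0],"fingers":0},{"travel":[0.062,0.025,0.83],"rot":[0,0,0],"fingers":0},{"travel":[0.062,0.025,0.83],"rot":[0,0,0],"fingers":0}]'
python3 -m pendant '[{"travel":[0,0,0],"rot":[0,0,0],"fingers":-1},{"travel":[0,0,0],"rot":[0,0,0],"fingers":-1},{"travel":[0,0,0],"rot":[0,0,0],"fingers":-1},{"travel":[0,0,0],"rot":[0,0,0],"fingers":-1},{"travel":[0,0,0],"rot":[0,0,0],"fingers":-1},{"travel":[0,0,0],"rot":[0,0,0],"fingers":-1}]' 60
python3 - <<'E'
import numpy as np
s=env=None
from plan import pose
_,p,_=pose(); h=np.array([.4585,.0289]); a0=np.degrees(np.arctan2(*(p[:2]-h)[::-1])); print(p,a0,np.hypot(*(p[:2]-h)))
f=lambda a:np.array([-np.cos(np.radians(a)),np.sin(np.radians(a))])*.22/.12
A=-87; print("1",[list(np.round(f(A+k)-f(A),3)) for k in range(5,36,5)])
A=-52; print("2",[list(np.round(f(A+k)-f(A),3)) for k in range(5,31,5)])
A=-22; print("3",[list(np.round(f(A+k)-f(A),3)) for k in (5,10,15)])
E
```

```text
clock: 35.25
tcp_pos: [0.4684, -0.1902, 0.145]
orientation: [-0.001, -0.002, 1.0, 0.001]
wrist_force: [0.6, 0.6, -0.1]
finger_gap: 0.0427
grip_force: 0.0
clock: 35.85
tcp_pos: [0.4692, -0.1896, 0.1472]
orientation: [0.001, -0.002, 1.0, 0.001]
wrist_force: [0.8, 5.1, 1.7]
finger_gap: 0.0203
grip_force: 58.7
[ 0.46920518 -0.18958981  0.14719837] -87.1949664063507 0.21875191057395135
1 [[np.float64(-0.159), np.float64(0.015)], [np.float64(-0.316), np.float64(0.044)], [np.float64(-0.471), np.float64(0.087)], [np.float64(-0.62), np.float64(0.143)], [np.float64(-0.765), np.float64(0.212)], [np.float64(-0.903), np.float64(0.293)], [np.float64(-1.033), np.float64(0.386)]]
2 [[np.float64(-0.122), np.float64(0.104)], [np.float64(-0.234), np.float64(0.218)], [np.float64(-0.335), np.float64(0.341)], [np.float64(-0.426), np.float64(0.473)], [np.float64(-0.505), np.float64(0.612)], [np.float64(-0.571), np.float64(0.758)]]
3 [[np.float64(-0.053), np.float64(0.151)], [np.float64(-0.093), np.float64(0.306)], [np.float64(-0.12), np.float64(0.463)]]
```

```bash
python3 -m pendant '[{"travel":[-0.159,0.015,0],"rot":[0,0,0],"fingers":-1},{"travel":[-0.316,0.044,0],"rot":[0,0,0],"fingers":-1},{"travel":[-0.471,0.087,0],"rot":[0,0,0],"fingers":-1},{"travel":[-0.62,0.143,0],"rot":[0,0,0],"fingers":-1},{"travel":[-0.765,0.212,0],"rot":[0,0,0],"fingers":-1},{"travel":[-0.903,0.293,0],"rot":[0,0,0],"fingers":-1}]' 40
python3 -m pendant '[{"travel":[-0.13,0.093,0],"rot":[0,0,0],"fingers":-1},{"travel":[-0.252,0.197,0],"rot":[0,0,0],"fingers":-1},{"travel":[-0.364,0.311,0],"rot":[0,0,0],"fingers":-1},{"travel":[-0.465,0.434,0],"rot":[0,0,0],"fingers":-1},{"travel":[-0.556,0.566,0],"rot":[0,0,0],"fingers":-1},{"travel":[-0.635,0.705,0],"rot":[0,0,0],"fingers":-1},{"travel":[-0.701,0.851,0],"rot":[0,0,0],"fingers":-1}]'
python3 -m pendant '[{"travel":[-0.053,0.151,0],"rot":[0,0,0],"fingers":-1},{"travel":[-0.093,0.306,0],"rot":[0,0,0],"fingers":-1},{"travel":[-0.12,0.463,0],"rot":[0,0,0],"fingers":-1},{"travel":[-0.12,0.463,0],"rot":[0,0,0],"fingers":-1}]'
python3 plan.py 0.6785 0.0254 0.146 180
```

```text
clock: 36.45
tcp_pos: [0.5791, -0.1578, 0.1472]
orientation: [0.002, -0.001, 1.0, -0.003]
wrist_force: [-0.2, -9.4, -2.9]
finger_gap: 0.0205
grip_force: 58.4
clock: 37.15
tcp_pos: [0.6724, -0.0589, 0.1479]
orientation: [0.011, 0.0, 1.0, -0.005]
wrist_force: [30.6, -16.3, -19.9]
finger_gap: 0.0192
grip_force: 42.0
clock: 37.55
tcp_pos: [0.6917, 0.0014, 0.1485]
orientation: [0.016, -0.002, 1.0, -0.002]
wrist_force: [43.3, -7.2, -25.0]
finger_gap: 0.0171
grip_force: 45.6
at [0.6917 0.0014 0.1485] yaw -179.8 tilt [ 0.033 -0.004] travel [0.11  0.201 0.016] len 0.028 rotz 0.004 j6 -7 gap 0.0171 grip 45.6 F [ 43.3  -7.2 -25. ] t 37.55
```

The grip slipped: the knob sits off-centre between the pads and is pushing the tool outward. I'll release, back off and look again.

```bash
python3 -m pendant '[{"travel":[0,0,0],"rot":[0,0,0],"fingers":-0.3},{"travel":[0,0,0],"rot":[0,0,0],"fingers":0},{"travel":[0,0,0],"rot":[0,0,0],"fingers":0},{"travel":[0,0,0],"rot":[0,0,0],"fingers":0}]'
python3 plan.py 0.6785 0.0254 0.146 180
python3 - <<'E'
from h import *
for n in("top","scene"):
    im,d,P,C=full(n,n+"4")
    b=P[(abs(P[:,2]-.12)<.004)&(P[:,0]>.44)&(P[:,0]<.76)&(abs(P[:,1])<.07)]; print("bar",cv2.minAreaRect(b[:,:2].astype(np.float32)*1000))
    q=P[(P[:,2]>.13)&(P[:,2]<.162)&(abs(P[:,0]-.68)<.03)&(abs(P[:,1])<.03)]; print("knob",len(q),q.mean(0) if len(q) else 0)
    if n=="scene": cv2.imwrite("pics/s4c.png",cv2.resize(im[170:320,220:400],None,fx=4,fy=4))
E
python3 look.py '[((.679,-.015),.045),((.5686,-.0135),.045),((.570,.07),.045)]'
```

```text
clock: 37.95
tcp_pos: [0.6745, 0.0025, 0.1464]
orientation: [-0.0, -0.001, 1.0, 0.0]
wrist_force: [0.2, -0.4, -0.5]
finger_gap: 0.0426
grip_force: 0.0
at [0.6745 0.0025 0.1464] yaw -179.9 tilt [-0.  0.] travel [-0.034  0.191  0.003] len 0.023 rotz 0.002 j6 -7 gap 0.0426 grip 0.0 F [ 0.2 -0.4 -0.5] t 37.95
bar ((0.0, 0.0), (0.0, 0.0), 0.0)
knob 0 0
bar ((600.0833740234375, 10.397529602050781), (71.65547943115234, 310.6233825683594), 87.20471954345703)
knob 130 [0.68024193 0.00425819 0.14855153]
[ 0.679  -0.0161] 153 -91 31
[ 0.5702 -0.015 ] 206 -91 30
[0.5702 0.0695] 85 -91 27
```

View pics/s4c.png

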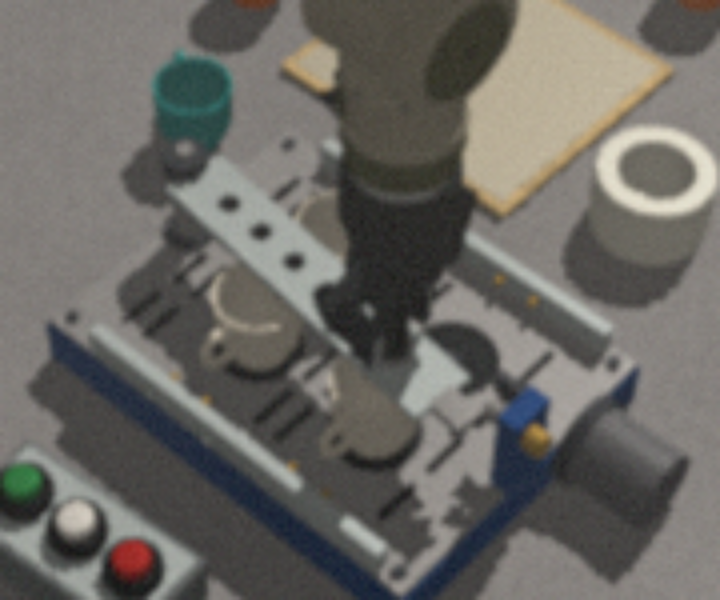

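The bar is at about -6° over the untouched cups, and the knob is loose between the open fingers. I'll push +y with the open fingers to shut it.

```bash
python3 -m pendant '[{"travel":[-0.02,0.07,0],"rot":[0,0,0],"fingers":0},{"travel":[-0.03,0.14,0],"rot":[0,0,0],"fingers":0},{"travel":[-0.034,0.2,0],"rot":[0,0,0],"fingers":0},{"travel":[-0.034,0.25,0],"rot":[0,0,0],"fingers":0},{"travel":[-0.034,0.29,0],"rot":[0,0,0],"fingers":0},{"travel":[-0.034,0.32,0],"rot":[0,0,0],"fingers":0},{"travel":[-0.034,0.34,0],"rot":[0,0,0],"fingers":0},{"travel":[-0.034,0.34,0],"rot":[0,0,0],"fingers":0}]'
python3 -m pendant '[{"travel":[0,0.03,0],"rot":[0,0,0],"fingers":0},{"travel":[0,0.03,0],"rot":[0,0,0],"fingers":0}]'
python3 -m pendant '[{"travel":[0,0.03,0],"rot":[0,0,0],"fingers":0},{"travel":[0,0.03,0],"rot":[0,0,0],"fingers":0}]'
```

```text
clock: 38.95
tcp_pos: [0.68, 0.038, 0.1458]
orientation: [0.001, 0.001, 1.0, -0.005]
wrist_force: [2.4, -20.2, -1.7]
finger_gap: 0.0426
grip_force: 9.6
clock: 39.15
tcp_pos: [0.68, 0.0382, 0.1457]
orientation: [0.0, 0.002, 1.0, -0.008]
wrist_force: [1.4, -28.8, -2.2]
finger_gap: 0.0427
grip_force: 14.5
clock: 39.35
tcp_pos: [0.6801, 0.0384, 0.1457]
orientation: [0.0, 0.003, 1.0, -0.011]
wrist_force: [1.6, -38.8, -2.9]
finger_gap: 0.0427
grip_force: 19.4
```

```bash
python3 -m pendant '[{"travel":[0,-0.09,0],"rot":[0,0,0],"fingers":0},{"travel":[0,-0.15,0],"rot":[0,0,0],"fingers":0},{"travel":[0,-0.15,-0.3],"rot":[0,0,0],"fingers":0},{"travel":[0,-0.15,-0.7],"rot":[0,0,0],"fingers":0},{"travel":[0,-0.15,-1],"rot":[0,0,0],"fingers":-1},{"travel":[0,-0.15,-1],"rot":[0,0,0],"fingers":-1}]'
for i in 1 2; do python3 -m pendant '[{"travel":[0.57,-1,0],"rot":[0,0,0],"fingers":-1},{"travel":[0.57,-1,0],"rot":[0,0,0],"fingers":-1},{"travel":[0.57,-1,0],"rot":[0,0,0],"fingers":-1},{"travel":[0.57,-1,0],"rot":[0,0,0],"fingers":-1}]' >/dev/null; done
python3 plan.py 0.5414 -0.2138 0.2 180
python3 - <<'E'
from h import *
for n in("top","scene"):
    im,d,P,C=full(n,n+"5")
    b=P[(abs(P[:,2]-.12)<.004)&(P[:,0]>.48)&(P[:,0]<.75)&(abs(P[:,1]-.02)<.07)]; print("bar",cv2.minAreaRect(b[:,:2].astype(np.float32)*1000))
    q=P[(P[:,2]>.145)&(P[:,2]<.17)&(abs(P[:,0]-.68)<.04)&(abs(P[:,1]-.02)<.03)]; print("knob",len(q),q.mean(0) if len(q) else 0)
E
python3 look.py '[((.679,-.015),.045),((.5686,-.0135),.045),((.570,.07),.045)]'
```

```text
clock: 39.95
tcp_pos: [0.6813, 0.0339, 0.2729]
orientation: [0.005, -0.002, 1.0, 0.0]
wrist_force: [0.7, -0.2, 0.6]
finger_gap: 0.0148
grip_force: 0.0
at [ 0.5414 -0.2099  0.2655] yaw 179.9 tilt [-0.001  0.   ] travel [-0.001 -0.033  0.545] len 0.066 rotz -0.002 j6 -29 gap -0.0001 grip 0.0 F [-0.   0.2 -0.5] t 40.75
bar ((610.2952270507812, 9.712104797363281), (113.20230865478516, 269.7884521484375), 80.78242492675781)
knob 35 [0.67811857 0.025961   0.1592772 ]
bar ((614.8145751953125, 27.949337005615234), (53.3292350769043, 269.83514404296875), 89.10086059570312)
knob 69 [0.68001645 0.02444947 0.15748424]
[ 0.6786 -0.0164] 329 -90 44
[ 0.57  -0.015] 324 -91 47
[0.5696 0.0687] 188 -89 97
```

View pics/scene5.png

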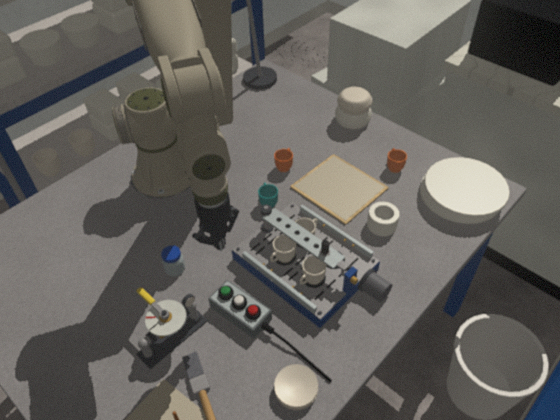

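The knob and bar are back exactly where they were when shut, and the cups haven't moved. Next is green.

```bash
python3 -m pendant '[{"travel":[0,-0.033,0.3],"rot":[0,0,0],"fingers":-1},{"travel":[0,-0.033,0.65],"rot":[0,0,0],"fingers":-1},{"travel":[0,-0.033,1],"rot":[0,0,0],"fingers":-1},{"travel":[0,-0.033,1],"rot":[0,0,0],"fingers":-1}]' >/dev/null
python3 -m pendant '[{"travel":[0,0,0.25],"rot":[0,0,0],"fingers":-1},{"travel":[0,0,0.4],"rot":[0,0,0],"fingers":-1},{"travel":[0,0,0.43],"rot":[0,0,0],"fingers":-1},{"travel":[0,0,0.43],"rot":[0,0,0],"fingers":-1}]'
python3 plan.py 0.5414 -0.2138 0.082 180
```

```text
clock: 41.75
tcp_pos: [0.5437, -0.2112, 0.0955]
orientation: [0.0, -0.002, 1.0, -0.0]
wrist_force: [-0.4, 0.4, -0.1]
finger_gap: -0.0001
grip_force: 0.0
at [ 0.5437 -0.2112  0.0955] yaw -179.8 tilt [ 0.001 -0.   ] travel [ 0.019 -0.021  0.112] len 0.014 rotz 0.003 j6 -29 gap -0.0001 grip 0.0 F [-0.4  0.4 -0.1] t 41.75
```

```bash
python3 -m pendant '[{"travel":[0.018,-0.02,0.04],"rot":[0,0,0],"fingers":-1},{"travel":[0.018,-0.02,0.07],"rot":[0,0,0],"fingers":-1},{"travel":[0.018,-0.02,0.1],"rot":[0,0,0],"fingers":-1},{"travel":[0.018,-0.02,0.115],"rot":[0,0,0],"fingers":-1},{"travel":[0.018,-0.02,0.115],"rot":[0,0,0],"fingers":-1}]'
```

```text
clock: 42.25
tcp_pos: [0.5416, -0.2149, 0.0825]
orientation: [0.002, -0.001, 1.0, -0.001]
wrist_force: [-0.8, 1.2, 9.7]
finger_gap: 0.0006
grip_force: 5.0
```

```bash
python3 -m pendant '[{"travel":[0,0,0.015],"rot":[0,0,0],"fingers":-1},{"travel":[0,0,0.015],"rot":[0,0,0],"fingers":-1}]'
python3 -m pendant '[{"travel":[0,0,-0.3],"rot":[0,0,0],"fingers":-1},{"travel":[0,0,-0.7],"rot":[0,0,0],"fingers":-1},{"travel":[0,0,-0.9],"rot":[0,0,0],"fingers":-1},{"travel":[0,0,-0.9],"rot":[0,0,0],"fingers":-1}]'
python3 plan.py 0.434 -0.379 0.19 180
python3 - <<'E'
from h import *
i=cv2.imread("pics/top5.png")
m,R,t,f=cam("top")
z=np.load("f0.npz")
for n in("top","scene"):
    im,d,P,C=full(n)
    y=(C[:,2]>130)&(C[:,1]>110)&(C[:,0]<.6*C[:,1])&(P[:,2]>.105)&(P[:,2]<.135)&(P[:,0]>.38)&(P[:,0]<.5)&(abs(P[:,1]+.38)<.06)
    q=P[y]; print(n,len(q),cv2.minAreaRect(q[:,:2].astype(np.float32)*1000),q.mean(0))
    w=(abs(P[:,2]-P[(np.hypot(P[:,0]-.51,P[:,1]+.376)<.04)][:,2]. mean())<.02)&(C.min(1)>120)&(np.hypot(P[:,0]-.51,P[:,1]+.376)<.07)
    q=P[w]; print("plate",np.percentile(q[:,2],[5,50,95]),(np.percentile(q[:,:2],1,0)+np.percentile(q[:,:2],99,0))/2,np.ptp(q[:,:2],0))
    if n=="scene": cv2.imwrite("pics/v.png",cv2.resize(im[270:370,100:220],None,fx=6,fy=6,interpolation=cv2.INTER_CUBIC))
E
```

```text
clock: 42.45
tcp_pos: [0.5417, -0.2149, 0.0823]
orientation: [0.002, -0.001, 1.0, -0.001]
wrist_force: [-4.4, 2.4, 20.7]
finger_gap: 0.0001
grip_force: 10.2
clock: 42.85
tcp_pos: [0.5426, -0.2154, 0.1913]
orientation: [0.003, -0.001, 1.0, -0.002]
wrist_force: [-0.3, 0.6, -0.1]
finger_gap: -0.0004
grip_force: 0.0
at [ 0.5426 -0.2154  0.1913] yaw -179.9 tilt [ 0.007 -0.004] travel [ 0.908 -1.362  0.01 ] len 0.196 rotz 0.002 j6 -30 gap -0.0004 grip 0.0 F [-0.3  0.6 -0.1] t 42.85
top 50 ((435.8892517089844, -376.7143859863281), (11.870409965515137, 46.138824462890625), 88.24250793457031) [ 0.43652438 -0.3769027   0.12131236]
plate [0.09636007 0.10409985 0.1166111 ] [ 0.50553161 -0.38328296] [0.09085676 0.09167254]
scene 83 ((437.58392333984375, -377.733154296875), (13.94919490814209, 45.02012252807617), 88.97415924072266) [ 0.43953771 -0.3775394   0.12165781]Traceback (most recent call last):
  File "<stdin>", line 10, in <module>
    return _quantile_unchecked(
        a, q, axis, out, overwrite_input, method, keepdims, weights)
    return _ureduce(a,
                    func=_quantile_ureduce_func,
    ...<5 lines>...
                    overwrite_input=overwrite_input,
                    method=method)
    r = func(a, **kwargs)
    result = _quantile(arr,
                       quantiles=q,
    ...<2 lines>...
                       out=out,
                       weights=wgt)
    slices_having_nans = np.isnan(arr[-1, ...])
                                  ~~~^^^^^^^^^
IndexError: index -1 is out of bounds for axis 0 with size 0
```

Run:
```python
from h import *
def ray(n,uv,z):
    a=world(n,uv,[1.])[0]; b=world(n,uv,[2.])[0]; return a+(b-a)*(z-a[2])/(b[2]-a[2])
print("grip",ray("top",(410.7,222.5),.121),"pivot",ray("top",(411.2,199.9),.125))
i,d=env.read_camera("scene")
cv2.imwrite("pics/v.png",cv2.resize(i[270:370,100:220],None,fx=6,fy=6,interpolation=cv2.INTER_CUBIC))
```

```text
grip [ 0.42885958 -0.37774984  0.121     ] pivot [ 0.50759467 -0.37991004  0.125     ]
```

View pics/v.png

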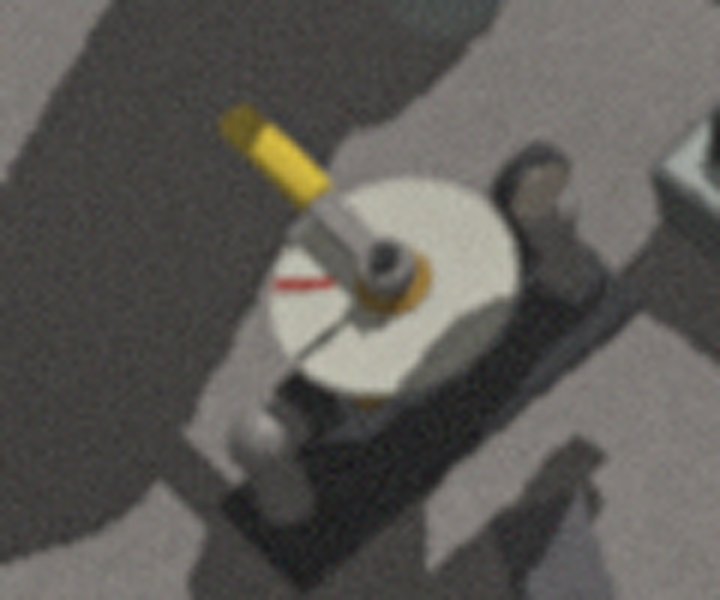

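The lever still points at the robot and the red half mark is anticlockwise of it. I missed the shaded end of the grip before. From the top picture the grip is at (0.429,-0.378) and the pivot at (0.5076,-0.380).

```bash
for i in 1 2; do python3 -m pendant '[{"travel":[0.473,-0.676,0],"rot":[0,0,0],"fingers":0},{"travel":[0.473,-0.676,0],"rot":[0,0,0],"fingers":0},{"travel":[0.473,-0.676,0],"rot":[0,0,0],"fingers":0},{"travel":[0.473,-0.676,0],"rot":[0,0,0],"fingers":0}]' >/dev/null; done
python3 plan.py 0.429 -0.3778 0.115 178.4
python3 - <<'E'
from h import *
def ray(n,uv,z):
    a=world(n,uv,[1.])[0]; b=world(n,uv,[2.])[0]; return a+(b-a)*(z-a[2])/(b[2]-a[2])
print("grip",ray("scene",(146.2,295.5),.121),"pivot",ray("scene",(164.7,313.3),.13))
p=np.array([.429,-.3778]);c=np.array([.5076,-.3799])
print([list(np.round([-(v[0]),v[1]],3)) for k in (7.5,15,22.5,30,37.5,45) for a in [np.radians(k)] for v in [(np.array([[np.cos(a),-np.sin(a)],[np.sin(a),np.cos(a)]])@(p-c)-(p-c))/.12]])
E
```

```text
at [ 0.4271 -0.3762  0.1856] yaw -180.0 tilt [-0.001  0.002] travel [-0.017 -0.015  0.588] len 0.071 rotz 0.027 j6 -50 gap 0.0428 grip 0.0 F [-0.4  0.1 -0.7] t 43.8
grip [ 0.4334651  -0.37706438  0.121     ] pivot [ 0.51417261 -0.38066302  0.13      ]
[[np.float64(-0.003), np.float64(-0.086)], [np.float64(-0.018), np.float64(-0.17)], [np.float64(-0.043), np.float64(-0.252)], [np.float64(-0.079), np.float64(-0.33)], [np.float64(-0.125), np.float64(-0.402)], [np.float64(-0.179), np.float64(-0.468)]]
```

```bash
python3 -m pendant '[{"travel":[-0.03,-0.013,0.2],"rot":[0,0,0.027],"fingers":0},{"travel":[-0.03,-0.013,0.4],"rot":[0,0,0.027],"fingers":0},{"travel":[-0.03,-0.013,0.54],"rot":[0,0,0.027],"fingers":0},{"travel":[-0.03,-0.013,0.585],"rot":[0,0,0.027],"fingers":0},{"travel":[-0.03,-0.013,0.585],"rot":[0,0,0.027],"fingers":0}]'
python3 -m pendant '[{"travel":[0,0,0],"rot":[0,0,0],"fingers":-1},{"travel":[0,0,0],"rot":[0,0,0],"fingers":-1},{"travel":[0,0,0],"rot":[0,0,0],"fingers":-1},{"travel":[0,0,0],"rot":[0,0,0],"fingers":-1},{"travel":[0,0,0],"rot":[0,0,0],"fingers":-1},{"travel":[0,0,0],"rot":[0,0,0],"fingers":-1}]' 40
python3 -m pendant '[{"travel":[-0.006,-0.085,0],"rot":[0,0,-0.125],"fingers":-1},{"travel":[-0.022,-0.168,0],"rot":[0,0,-0.25],"fingers":-1},{"travel":[-0.049,-0.249,0],"rot":[0,0,-0.375],"fingers":-1},{"travel":[-0.087,-0.325,0],"rot":[0,0,-0.5],"fingers":-1},{"travel":[-0.134,-0.396,0],"rot":[0,0,-0.625],"fingers":-1},{"travel":[-0.19,-0.46,0],"rot":[0,0,-0.75],"fingers":-1},{"travel":[-0.19,-0.46,0],"rot":[0,0,-0.75],"fingers":-1}]'
python3 plan.py 0.4525 -0.433 0.115 223.4
```

```text
clock: 44.3
tcp_pos: [0.4313, -0.3762, 0.1154]
orientation: [-0.001, 0.012, 1.0, 0.001]
wrist_force: [0.5, 0.2, 1.0]
finger_gap: 0.0428
grip_force: 0.0
clock: 44.9
tcp_pos: [0.4318, -0.3784, 0.1176]
orientation: [0.001, 0.013, 1.0, -0.0]
wrist_force: [2.1, 3.0, 5.0]
finger_gap: 0.0153
grip_force: 42.6
clock: 45.6
tcp_pos: [0.4536, -0.4326, 0.1175]
orientation: [0.002, -0.373, 0.928, 0.001]
wrist_force: [2.0, 8.8, 10.1]
finger_gap: 0.0153
grip_force: 43.7
at [ 0.4536 -0.4326  0.1175] yaw -136.2 tilt [0.002 0.003] travel [0.009 0.004 0.021] len 0.003 rotz 0.006 j6 -95 gap 0.0153 grip 43.7 F [ 2.   8.8 10.1] t 45.6
```

```bash
python3 -m pendant '[{"travel":[0,0,0],"rot":[0,0,0],"fingers":0},{"travel":[0,0,0],"rot":[0,0,0],"fingers":0},{"travel":[0,0,0],"rot":[0,0,0],"fingers":0},{"travel":[0,0,-0.3],"rot":[0,0,0],"fingers":0},{"travel":[0,0,-0.7],"rot":[0,0,0],"fingers":-1},{"travel":[0,0,-0.7],"rot":[0,0,0],"fingers":-1}]' >/dev/null
python3 -m pendant '[{"travel":[0,0,0],"rot":[0,0,0.73],"fingers":-1},{"travel":[0,0,0],"rot":[0,0,0.73],"fingers":-1},{"travel":[0,0,0],"rot":[0,0,0.73],"fingers":-1},{"travel":[0,0,0],"rot":[0,0,0.73],"fingers":-1},{"travel":[0,0,0],"rot":[0,0,0.73],"fingers":-1},{"travel":[0,0,0],"rot":[0,0,0.73],"fingers":-1}]' >/dev/null
for i in 1 2; do python3 -m pendant '[{"travel":[-0.56,0.92,0],"rot":[0,0,0],"fingers":-1},{"travel":[-0.56,0.92,0],"rot":[0,0,0],"fingers":-1},{"travel":[-0.56,0.92,0],"rot":[0,0,0],"fingers":-1},{"travel":[-0.56,0.92,0],"rot":[0,0,0],"fingers":-1}]' >/dev/null; done
python3 plan.py 0.588 -0.2103 0.094 180
python3 - <<'E'
from h import *
for n in("top","scene"):
    im,d,P,C=full(n)
    y=(C[:,2]>.85*C[:,1])&(C[:,0]<.62*C[:,2])&(P[:,2]>.108)&(P[:,2]<.135)&(P[:,0]>.38)&(P[:,0]<.5)&(abs(P[:,1]+.42)<.06)
    q=P[y]; print(n,len(q),cv2.minAreaRect(q[:,:2].astype(np.float32)*1000),q.mean(0),np.degrees(np.arctan2(*(q.mean(0)[:2]-[.5095,-.380])[::-1])))
    if n=="top": cv2.imwrite("pics/v2.png",cv2.resize(im[175:240,380:440],None,fx=9,fy=9,interpolation=cv2.INTER_CUBIC))
    q=P[(P[:,2]>.145)&(P[:,2]<.17)&(abs(P[:,0]-.68)<.04)&(abs(P[:,1]-.02)<.03)]; print("knob",len(q),q.mean(0) if len(q) else 0)
E
```

```text
at [ 0.5893 -0.2113  0.2002] yaw -179.9 tilt [0. 0.] travel [0.011 0.008 0.885] len 0.106 rotz 0.001 j6 -27 gap -0.0 grip 0.0 F [ 0.2 -0.7  0.3] t 47.6
top 85 ((453.4112548828125, -434.6181640625), (61.37950897216797, 16.234981536865234), 44.83029556274414) [ 0.45325861 -0.43404587  0.12023906] -136.1404541119492
knob 35 [0.67821872 0.02576661 0.15928631]
scene 174 ((452.3670349121094, -433.8100891113281), (61.97878646850586, 18.11419105529785), 44.69799041748047) [ 0.45393469 -0.43393226  0.12073809] -135.85444870474825
knob 71 [0.67996097 0.02379718 0.15747842]
```

View pics/v2.png

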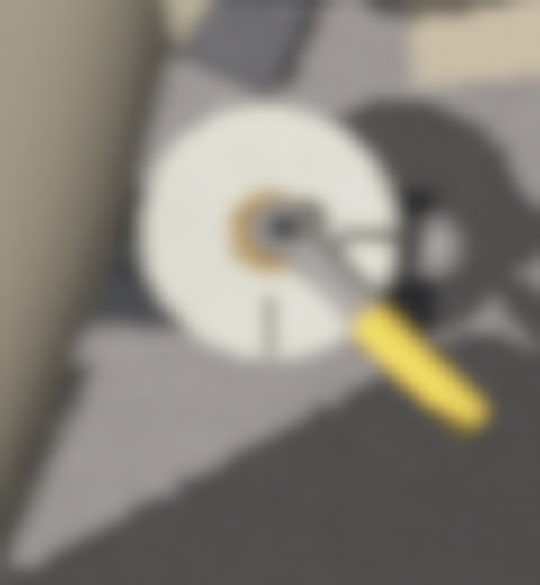

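The lever lies over the red mark at about 45–46°, and the bar is still shut. Pressing white next.

```bash
python3 -m pendant '[{"travel":[0.01,0.008,0.3],"rot":[0,0,0],"fingers":-1},{"travel":[0.01,0.008,0.6],"rot":[0,0,0],"fingers":-1},{"travel":[0.01,0.008,0.82],"rot":[0,0,0],"fingers":-1},{"travel":[0.01,0.008,0.87],"rot":[0,0,0],"fingers":-1},{"travel":[0.01,0.008,0.87],"rot":[0,0,0],"fingers":-1}]' >/dev/null
python3 plan.py 0.588 -0.2103 0.0815 180
```

```text
at [ 0.5854 -0.2141  0.0952] yaw 179.6 tilt [-0.002  0.001] travel [-0.022  0.031  0.114] len 0.014 rotz -0.007 j6 -27 gap 0.0001 grip 0.0 F [-1.  -0.3  1. ] t 48.2
```

```bash
python3 -m pendant '[{"travel":[0.01,0.0,0.04],"rot":[0,0,0],"fingers":-1},{"travel":[0.01,0,0.07],"rot":[0,0,0],"fingers":-1},{"travel":[0.01,0,0.1],"rot":[0,0,0],"fingers":-1},{"travel":[0.01,0,0.12],"rot":[0,0,0],"fingers":-1},{"travel":[0.01,0,0.13],"rot":[0,0,0],"fingers":-1},{"travel":[0.01,0,0.13],"rot":[0,0,0],"fingers":-1}]'
```

```text
clock: 48.8
tcp_pos: [0.5864, -0.2138, 0.0825]
orientation: [0.001, 0.003, 1.0, -0.001]
wrist_force: [-1.4, -2.0, 8.3]
finger_gap: -0.0002
grip_force: 4.6
```

```bash
python3 -m pendant '[{"travel":[0,0,0.02],"rot":[0,0,0],"fingers":-1},{"travel":[0,0,0.02],"rot":[0,0,0],"fingers":-1}]'
python3 -m pendant '[{"travel":[0,0,-0.3],"rot":[0,0,0],"fingers":-1},{"travel":[0,0,-0.7],"rot":[0,0,0],"fingers":-1},{"travel":[0,0,-1],"rot":[0,0,0],"fingers":-1},{"travel":[0,0,-1],"rot":[0,0,0],"fingers":-1},{"travel":[0,0,-1],"rot":[0,0,0],"fingers":-1}]'
for i in 1 2; do python3 -m pendant '[{"travel":[0.9,0,0],"rot":[0,0,0],"fingers":-1},{"travel":[0.9,0,0],"rot":[0,0,0],"fingers":-1},{"travel":[0.9,0,0],"rot":[0,0,0],"fingers":-1},{"travel":[0.9,0,0],"rot":[0,0,0],"fingers":-1}]' >/dev/null; done
python3 look.py '[((.679,-.015),.045),((.5686,-.0135),.045),((.570,.07),.045)]'
python3 - <<'E'
from h import *
im,d,P,C=full("scene","s9"); cv2.imwrite("pics/s9c.png",cv2.resize(im[140:390,90:430],None,fx=2.3,fy=2.3))
q=P[(P[:,2]>.145)&(P[:,2]<.17)&(abs(P[:,0]-.68)<.04)&(abs(P[:,1]-.02)<.03)]; print("knob",len(q),q.mean(0))
E
```

```text
clock: 49.0
tcp_pos: [0.5864, -0.2138, 0.0823]
orientation: [0.002, 0.003, 1.0, -0.002]
wrist_force: [-5.6, -0.5, 21.9]
finger_gap: -0.0001
grip_force: 10.8
clock: 49.5
tcp_pos: [0.5861, -0.2129, 0.1992]
orientation: [0.001, 0.003, 1.0, -0.0]
wrist_force: [-0.0, 0.4, 0.4]
finger_gap: -0.0001
grip_force: 0.0
[ 0.6786 -0.0168] 334 -91 49
[ 0.5701 -0.0151] 321 -91 44
[0.5699 0.0688] 191 -91 94
knob 70 [0.68030809 0.02384837 0.15788575]
```

View pics/s9c.png

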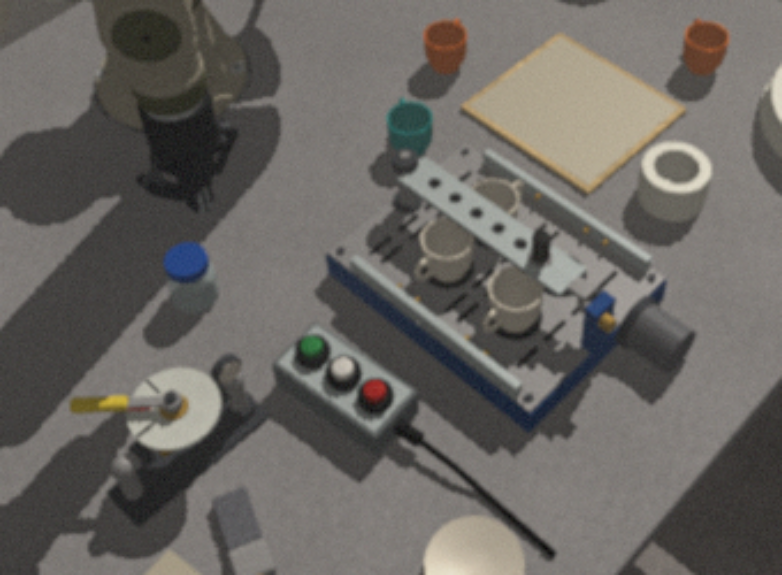

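The picture shows the three cups on their pads under the shut bar, the lever over the red mark, and the arm clear of everything.

```bash
python3 -c "
from workcell import env
print(env.hand_in())"
```

```text
the job is handed in; nothing more can be done
None
```

Handed in with no verdict shown: the last picture has all three cups upright on their pads, the bar shut, green and white pressed in order, the valve at about half, and the mould, brush and jar never touched.

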